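# Seal the vacuum vessel lid in crisscross passes

## Robot

A 6-joint arm with a two-finger parallel gripper is mounted at the origin on the work surface. World frame = base frame: x ahead of the robot, y to its left, z up, the work surface at z = 0. Lengths are in m, angles in rad, forces in N, time in s.
With the tool pointing down it reaches from about 0.425 to 1.125 m from the base axis. Payload 14.9 kg.
Tool frame: the origin (TCP) lies midway between the tips of the shut fingers; the grasp point (between the pads) lies 19 mm behind it (bot.hold_point_z is the distance from the TCP to the grasp point, in m); z points along the fingers, y is the direction in which the jaws open and shut (so a half turn about z gives the same grasp; the last joint's range is limited). The gripper opens to 91 mm and grips with 3 to 60 N. Pads are 32 mm wide; open, the fingers measure 118 mm over their backs; the gripper's body (76 mm by 178 mm) begins 60 mm behind the grasp point.
Start: joints at [1.204, 0.379, 1.734, -0, 1.028, -0.033], TCP at [0.229, 0.661, 0.214] pointing down, gripper open.
Joint ranges: [-2.77, 2.77], [-0.74, 2.19], [0, 2.66], [-1.06, 4.2], [0.31, 2.87], [-3.08, 3.08]. Speed limits (rad/s): [1.89, 1.89, 2.39, 3.14, 3.14, 3.14].

## Interface

Orientations are given as a rotation vector (axis times angle).
In Python, from bench import bot, imaging, sign_off gives the robot as it stands.
- The arm moves only by the shell command python3 -m crank 'ROWS'. ROWS is JSON, a list of rows, each an object with "xyz": the shift along the world's x, y, z in mm, a list of three; "rot": the turn, a rotation vector about the world's x, y, z in rad, a list of three; "gripper": the opening, from 0 (shut) to 1 (fully open). A call has 1 to 20 rows; each row shifts and turns the commanded pose from where the row before left it; what a row does not reach is not made up. A row lasts 1/8 s, in which the tool goes at most 62.5 mm and 10.7 degrees, less where a joint would pass 70% of its speed; a pose out of reach is approached as far as the arm can. A call with a gripper value outside its range is refused whole. The fingers move at their own pace and stop on an object; the grip force is fixed at half the most. Time passes only in rows, so rows that do not move let the fingers close. It gives the time, the measured TCP pose, the force and the opening at its end, in the units of the state.
- bot.get_obs(): the state, without advancing time (a new reading comes with each control period).
- imaging.snapshot(name): name is "scene" or "top" or "wrist"; returns a dict with "img" (400x640x3 uint8, blue, green, red), "camera_matrix" (3x3 intrinsics, pixels), "dist" ([k1, k2, p1, p2, k3] as OpenCV has them; the pictures are not rectified), "R" (3x3) and "t" (3): a world point X has camera coordinates R X + t. Camera axes: x right, y down, z forward; pixel columns grow to the right and rows downward; lengths in m; the calibration is good to about 2 mm. A picture is of the moment at which its call begins. There is no depth.
- sign_off(): hands the job in, once; it reports no verdict.
Trained networks look in the newest picture that a camera, given by its name, has taken for a name from the list of things; names that differ only in an ending like _2 or _b are one class to them, and where a whole thing is asked for, a point or a joint stands for the part that bears it (a point fixed in the world has none). Each returns a list of dicts, best first, with "conf" (0 to 1); they miss things now and then, are a little off and sometimes report something else, mostly with a low value. They report only what shows in the picture. A call takes as long as a camera call.
- imaging.silhouettes(camera, query): "mask" (400x640 bool, what is visible of it) and "centre" ([column, row] as shares, 0 to 1, of the picture: columns of its width, rows of its height, amid what is visible of it).
- imaging.landmark_of(camera, query): "centre" ([column, row] as shares, 0 to 1, of the picture: columns of its width, rows of its height: a listed point, or the origin of a listed thing).
The state is a dict: "t": time; "joint_pos": joint angles; "qvel": joint speeds; "joint_torque": joint torques, N m; "eef_pos": TCP position; "tcp_rot": TCP orientation; "ft_force": force on the tool from outside, world axes, zero at the start; "moment": the same for the moment, N m; "opening": finger opening in m.
Only numpy, scipy, OpenCV 4.12 (cv2) and the standard library are available. Lean on these libraries where they do the work, as an engineer would, in place of code of your own. Each camera call takes 0.05 s, during which the arm holds its last target.

## Task

Close the vacuum vessel by tightening the four black knobs around its lid clockwise, in two crisscross passes that always go on to the opposite knob: in the first pass turn each only until its foot bites and it is snug (about 0.5 newton metre on the knob), and in the second turn each until it is tight (about 0.65 newton metre). Do not overtighten any, do not lean on the lid, and leave the things standing around it alone.

Things in the scene. Friction and masses are not known exactly. Their poses are not given: they have to be found in the camera images.
- vessel: steel vessel bolted to the bench, flange 200 mm across with its top 95 mm above the bench; origin at the centre of its underside on the bench, z up; its x axis points away from the small side nozzle. Four clamp screws stand on a circle of 150 mm diameter about its axis, at 45, 135, 225 and 315 degrees from its x.
- lid: round steel lid 200 mm across, 12 mm thick, lying loose on a springy gasket; origin at the centre of its underside (103 mm above the bench), z up. A small brass fitting stands at its middle, 36 mm above its underside. It gives a little as a screw is tightened, so screws tightened earlier lose some load, up to a quarter.
- knob1: black knob of clamp screw 1, at 45 degrees on the circle, opposite knob 3: an upright bar 46 mm long (its x), 14 mm thick (its y), 28 mm high, on a hub 19 mm across; origin mid-bar, z up, about 160 mm above the bench. Tightens clockwise from above. It drives its screw through a spring in the hub: it winds up 0.33 rad per N m and springs back when let go. No pass needs more than 1.3 rad.
- clamp1: stem of screw 1, origin 43 mm below knob 1's; stem and knob sink 4.3 mm per rad of screw turn. Thread friction takes 0.40 N m (0.34 to 0.40 felt at rest) and holds it when let go. Its sprung foot has a hidden length and bites after 0.03 to 0.8 rad; then each N of load on the lid adds 0.0043 N m (0.50: 23 N, 0.65: 58 N), each rad 100 to 200 N. A push down on the knob adds to the load.
- knob2: black knob of clamp screw 2, at 135 degrees on the circle, opposite knob 4: an upright bar 46 mm long (its x), 14 mm thick (its y), 28 mm high, on a hub 19 mm across; origin mid-bar, z up, about 160 mm above the bench. Tightens clockwise from above. It drives its screw through a spring in the hub: it winds up 0.33 rad per N m and springs back when let go. No pass needs more than 1.3 rad.
- clamp2: stem of screw 2, origin 43 mm below knob 2's; stem and knob sink 4.3 mm per rad of screw turn. Thread friction takes 0.40 N m (0.34 to 0.40 felt at rest) and holds it when let go. Its sprung foot has a hidden length and bites after 0.03 to 0.8 rad; then each N of load on the lid adds 0.0043 N m (0.50: 23 N, 0.65: 58 N), each rad 100 to 200 N. A push down on the knob adds to the load.
- knob3: black knob of clamp screw 3, at 225 degrees on the circle, opposite knob 1: an upright bar 46 mm long (its x), 14 mm thick (its y), 28 mm high, on a hub 19 mm across; origin mid-bar, z up, about 160 mm above the bench. Tightens clockwise from above. It drives its screw through a spring in the hub: it winds up 0.33 rad per N m and springs back when let go. No pass needs more than 1.3 rad.
- clamp3: stem of screw 3, origin 43 mm below knob 3's; stem and knob sink 4.3 mm per rad of screw turn. Thread friction takes 0.40 N m (0.34 to 0.40 felt at rest) and holds it when let go. Its sprung foot has a hidden length and bites after 0.03 to 0.8 rad; then each N of load on the lid adds 0.0043 N m (0.50: 23 N, 0.65: 58 N), each rad 100 to 200 N. A push down on the knob adds to the load.
- knob4: black knob of clamp screw 4, at 315 degrees on the circle, opposite knob 2: an upright bar 46 mm long (its x), 14 mm thick (its y), 28 mm high, on a hub 19 mm across; origin mid-bar, z up, about 160 mm above the bench. Tightens clockwise from above. It drives its screw through a spring in the hub: it winds up 0.33 rad per N m and springs back when let go. No pass needs more than 1.3 rad.
- clamp4: stem of screw 4, origin 43 mm below knob 4's; stem and knob sink 4.3 mm per rad of screw turn. Thread friction takes 0.40 N m (0.34 to 0.40 felt at rest) and holds it when let go. Its sprung foot has a hidden length and bites after 0.03 to 0.8 rad; then each N of load on the lid adds 0.0043 N m (0.50: 23 N, 0.65: 58 N), each rad 100 to 200 N. A push down on the knob adds to the load.
- cork_ring: cork ring 90 mm across, 25 mm high, bystander, to be left where it is; origin at the centre of its underside, or of its length
- spare_gasket: flat black rubber ring 90 mm across, 6 mm high, bystander, to be left where it is; origin at the centre of its underside, or of its length
- spatula: spatula 180 mm long lying flat, bystander, to be left where it is; origin at the centre of its underside, or of its length
- beaker: glass beaker 68 mm across, 85 mm high, bystander, to be left where it is; origin at the centre of its underside, or of its length
- reagent: brown glass bottle 64 mm across, 130 mm high, bystander, to be left where it is; origin at the centre of its underside, or of its length
- jar: small glass jar 60 mm across, 70 mm high, bystander, to be left where it is; origin at the centre of its underside, or of its length
- stopper: small blue stopper 36 mm across, 36 mm high, bystander, to be left where it is; origin at the centre of its underside, or of its length

How it is judged:
On the way, in this order (a step that is already met when the one before it is completed fails the run):
1. first pass: one screw is snug (load above 9 N) while the other three are still loose (((contact force between clamp1 and lid above 9 N and contact force between each of clamp2, clamp3, clamp4 and lid below 4.5 N) or (contact force between clamp2 and lid above 9 N and contact force between each of clamp1, clamp3, clamp4 and lid below 4.5 N) or (contact force between clamp3 and lid above 9 N and contact force between each of clamp1, clamp2, clamp4 and lid below 4.5 N) or (contact force between clamp4 and lid above 9 N and contact force between each of clamp1, clamp2, clamp3 and lid below 4.5 N))), for 0.1 s.
2. then the opposite screw is snug too, while the two between them are still loose (((contact force between each of clamp1, clamp3 and lid above 9 N and contact force between each of clamp2, clamp4 and lid below 4.5 N) or (contact force between each of clamp2, clamp4 and lid above 9 N and contact force between each of clamp1, clamp3 and lid below 4.5 N))), for 0.1 s.
3. all four screws are snug (load above 4 N) and none is tight yet (all below 44 N) (contact force between clamp1 and lid between 4 and 44 N and contact force between clamp2 and lid between 4 and 44 N and contact force between clamp3 and lid between 4 and 44 N and contact force between clamp4 and lid between 4 and 44 N), for 0.1 s.
4. second pass: one screw is tight (load above 44 N) while the other three are not yet tight (((contact force between clamp1 and lid above 44 N and contact force between each of clamp2, clamp3, clamp4 and lid below 44 N) or (contact force between clamp2 and lid above 44 N and contact force between each of clamp1, clamp3, clamp4 and lid below 44 N) or (contact force between clamp3 and lid above 44 N and contact force between each of clamp1, clamp2, clamp4 and lid below 44 N) or (contact force between clamp4 and lid above 44 N and contact force between each of clamp1, clamp2, clamp3 and lid below 44 N))), for 0.1 s.
5. then the opposite screw is tight too, while the two between them are not yet tight (((contact force between each of clamp1, clamp3 and lid above 44 N and contact force between each of clamp2, clamp4 and lid below 44 N) or (contact force between each of clamp2, clamp4 and lid above 44 N and contact force between each of clamp1, clamp3 and lid below 44 N))), for 0.1 s.
At the end, for the whole second after the job is handed in: All four screws press on the lid with 33 to 88 N each; the lid lies at rest, level within 0.012 rad and within 4 mm of the vessel's axis (contact force between clamp1 and lid between 33 and 88 N and contact force between clamp2 and lid between 33 and 88 N and contact force between clamp3 and lid between 33 and 88 N and contact force between clamp4 and lid between 33 and 88 N and angle between lid's own z axis and vertical below 0.012 rad and horizontal distance between lid and vessel below 0.004 m and linear speed of lid below 0.01 m/s); the robot touches nothing.
It fails at once if a screw is overtightened (load above 95 N) (contact force between any of clamp1, clamp2, clamp3, clamp4 and lid above 95 N).
It fails at once if a screw is loaded beyond 52 N while another still carries less than 3 N (contact force between any of clamp1, clamp2, clamp3, clamp4 and lid above 52 N and contact force between any of clamp1, clamp2, clamp3, clamp4 and lid below 3 N).
It fails at once if the robot leans on the lid or a finger digs into it (more than 20 N) (contact force between lid and the fingers above 20 N).
It fails at once if a bystander is moved by more than 25 mm (distance of any of cork_ring, spare_gasket, spatula, beaker, reagent, jar, stopper from where it was at the start of the episode above 0.025 m).
It also fails if it takes over 72 s, if anything falls off the work surface, if the arm or the gripper's body presses on something with over 40 N, if the wrist force passes 120 N, or if a joint passes its speed limit or range.

## Working session

There is one attempt and no reset: what is moved stays moved. The work goes in short steps, Python scripts to look and compute and a shell command to move; the robot and the scene stay as the last step left them, time stands still between calls to the robot, and variables do not carry over. Pictures are saved under pics/ and viewed, and the job is handed in when it is done.

```bash
ls; mkdir -p pics
python3 - <<'E'
from bench import bot, imaging
import cv2
o=bot.get_obs()
print({k:(v if not hasattr(v,'round') else v.round(3) if hasattr(v,'shape') else round(v,3)) for k,v in o.items()})
for n in ["scene","top","wrist"]:
    s=imaging.snapshot(n); cv2.imwrite(f"pics/a_{n}.png",s["img"])
    C=-s["R"].T@s["t"]; print(n,C.round(3),s["R"][2].round(3))
    for q in ["vessel","lid","knob1","reagent","beaker","jar","stopper"]:
        r=imaging.landmark_of(n,q); print(q,[(d["centre"],round(d["conf"],2)) for d in r][:5])
E
```

```text
pics
{'t': 0.0, 'joint_pos': array([ 1.204,  0.379,  1.735, -0.   ,  1.029, -0.033]), 'qvel': array([-0.001,  0.   ,  0.001,  0.001, -0.002, -0.   ]), 'joint_torque': array([-2.0000e-03, -7.6373e+01, -4.3437e+01,  6.5000e-02,  4.2000e-02,
       -0.0000e+00]), 'eef_pos': array([0.229, 0.661, 0.213]), 'tcp_rot': array([-5.220e-01, -3.098e+00,  2.000e-03]), 'ft_force': array([ 0.65 , -0.601,  0.357]), 'moment': array([ 0.103,  0.005, -0.039]), 'opening': 0.09128950201680648}
scene [1.31  0.027 0.828] [-0.692 -0.039 -0.721]
vessel [([0.5842, 0.5222], 0.72)]
lid [([0.5909, 0.4527], 0.62)]
knob1 [([0.5439, 0.4142], 0.67), ([0.6003, 0.366], 0.6), ([0.5939, 0.4683], 0.54), ([0.642, 0.4327], 0.51)]
reagent [([0.3027, 0.6068], 0.65)]
beaker [([0.7469, 0.6797], 0.96), ([0.5966, 0.3685], 0.63)]
jar [([0.5306, 0.724], 0.73), ([0.7498, 0.6733], 0.23)]
stopper [([0.6659, 0.4725], 0.67), ([0.5947, 0.625], 0.45)]
top [ 0.478 -0.034  1.447] [ 0.103  0.014 -0.995]
vessel [([0.6928, 0.5948], 0.28)]
lid [([0.4248, 0.5417], 0.72), ([0.3809, 0.5327], 0.3)]
knob1 [([0.4303, 0.481], 0.61), ([0.4172, 0.5955], 0.59), ([0.458, 0.5477], 0.52), ([0.3792, 0.528], 0.42)]
reagent [([0.6581, 0.4392], 0.67), ([0.4141, 0.5917], 0.29)]
beaker [([0.3197, 0.3935], 0.66), ([0.4286, 0.475], 0.16)]
jar [([0.4791, 0.3358], 0.69)]
stopper [([0.4267, 0.4325], 0.42)]
wrist [0.163 0.684 0.384] [ 0.234 -0.081 -0.969]
vessel []
lid []
knob1 []
reagent []
beaker []
jar []
stopper []
```

View pics/a_scene.png

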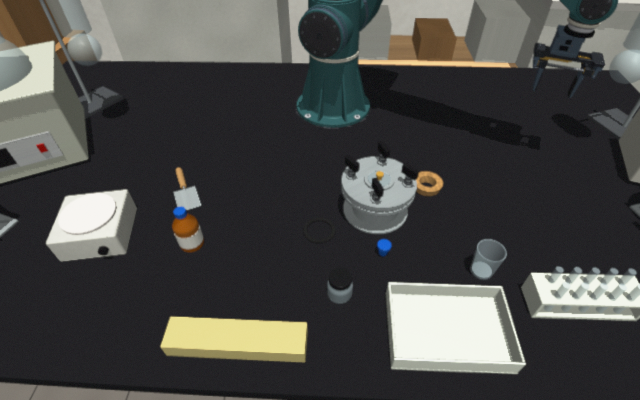

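View pics/a_top.png

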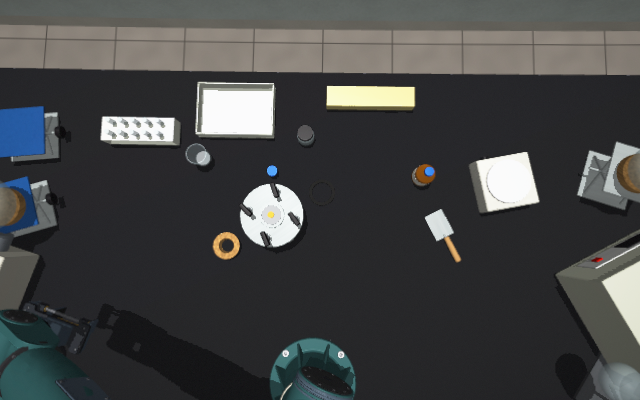

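View pics/a_wrist.png

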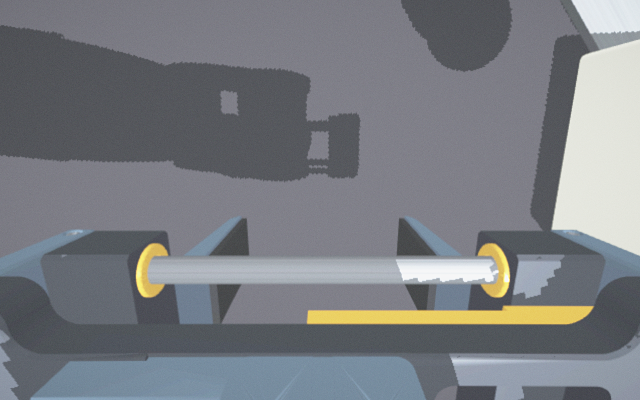

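The top view shows the vessel around pixel (271,215), with its knobs at (276,190), (294,220), (265,239) and (248,211). The cork ring is near (226,246) and the stopper near (272,171). Next I'll triangulate the knobs.

```bash
cat > h.py <<'E'
import numpy as np, cv2, json
from scipy.optimize import least_squares
from scipy.spatial.transform import Rotation as Rn
from bench import bot, imaging
def proj(s,P):
    P=np.atleast_2d(np.asarray(P,float))
    rv,_=cv2.Rodrigues(s["R"]); p,_=cv2.projectPoints(P,rv,s["t"],s["camera_matrix"],np.array(s["dist"],float)); return p[:,0]
def ray_z(s,px,z):
    u=cv2.undistortPoints(np.array([[px]],float),s["camera_matrix"],np.array(s["dist"],float))[0,0]
    d=s["R"].T@np.array([u[0],u[1],1]); C=-s["R"].T@s["t"]; return C+d*(z-C[2])/d[2]
def pxs(r): return [np.array(d["centre"])*[640,400] for d in r]
E
python3 - <<'E'
from h import *
for n in ["scene","top"]:
    s=imaging.snapshot(n)
    K=[ray_z(s,p,.160) for p in pxs(imaging.landmark_of(n,"knob1"))[:4]]
    print(n); print(np.round(K,4)); print(np.mean(K,0).round(4))
    for k in K:
        v=k-np.mean(K,0); print(np.hypot(*v[:2]).round(4),np.degrees(np.arctan2(v[1],v[0])).round(1))
    for q,z in [("lid",.103),("reagent",.0),("beaker",0),("jar",0),("stopper",0),("cork_ring",0)]:
        r=imaging.landmark_of(n,q)
        if r: print(q,ray_z(s,pxs(r)[0],z).round(3))
    if n=="top": cv2.imwrite("pics/b_top.png",cv2.resize(s["img"][160:270,210:340],None,fx=6,fy=5.4,interpolation=cv2.INTER_CUBIC)); 
    else: cv2.imwrite("pics/b_scene.png",cv2.resize(s["img"][135:235,320:450],None,fx=6,fy=6,interpolation=cv2.INTER_CUBIC))
E
```

```text
scene
[[0.5407 0.2091 0.16  ]
 [0.4457 0.1505 0.16  ]
 [0.6157 0.1212 0.16  ]
 [0.5123 0.0643 0.16  ]]
[0.5286 0.1363 0.16  ]
0.0738 80.6
0.0841 170.3
0.0884 -9.8
0.0738 -102.8
lid [0.545 0.139 0.103]
reagent [ 0.674 -0.371  0.   ]
beaker [0.737 0.396 0.   ]
jar [0.812 0.038 0.   ]
stopper [0.69  0.146 0.   ]
top
[[0.5434 0.2151 0.16  ]
 [0.5207 0.0683 0.16  ]
 [0.6017 0.1213 0.16  ]
 [0.4576 0.1388 0.16  ]]
[0.5308 0.1359 0.16  ]
0.0802 81.0
0.0683 -98.6
0.0723 -11.6
0.0733 177.7
lid [0.54  0.129 0.103]
reagent [ 0.676 -0.368  0.   ]
beaker [0.734 0.387 0.   ]
jar [0.833 0.028 0.   ]
stopper [0.684 0.157 0.   ]
```

Run:
```python
from h import *
o=bot.get_obs(); R=Rn.from_rotvec(o["tcp_rot"]).as_matrix(); print(R.round(3), o["t"])
s=imaging.snapshot("wrist"); print((s["R"]@R).round(3), (s["R"]@o["eef_pos"]+s["t"]).round(4), s["camera_matrix"].round(1))
```

```text
[[-0.945  0.328  0.   ]
 [ 0.328  0.945 -0.   ]
 [-0.    -0.    -1.   ]] 2.0
[[-0.     1.     0.   ]
 [-0.969 -0.    -0.248]
 [-0.248 -0.     0.969]] [0.0006 0.0256 0.1824] [[297.4   0.  322.4]
 [  0.  297.4 202. ]
 [  0.    0.    1. ]]
```

View crops.

View pics/b_top.png

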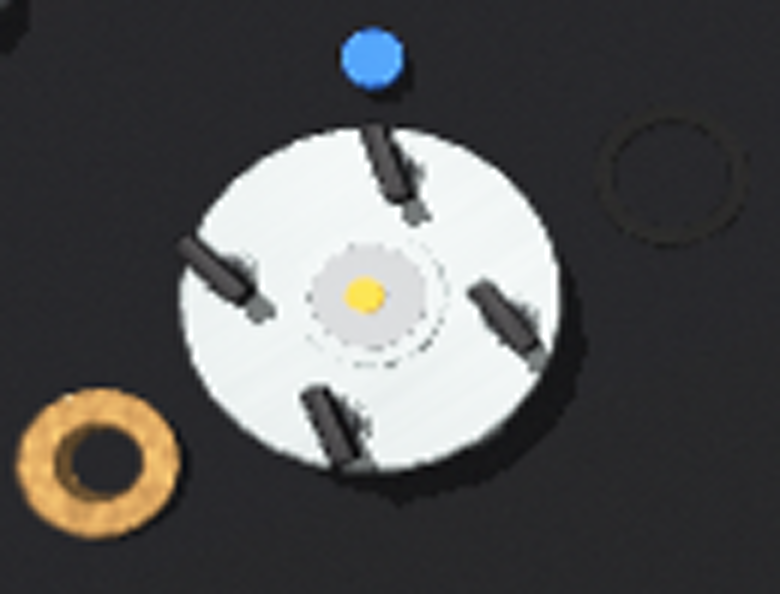

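View pics/b_scene.png

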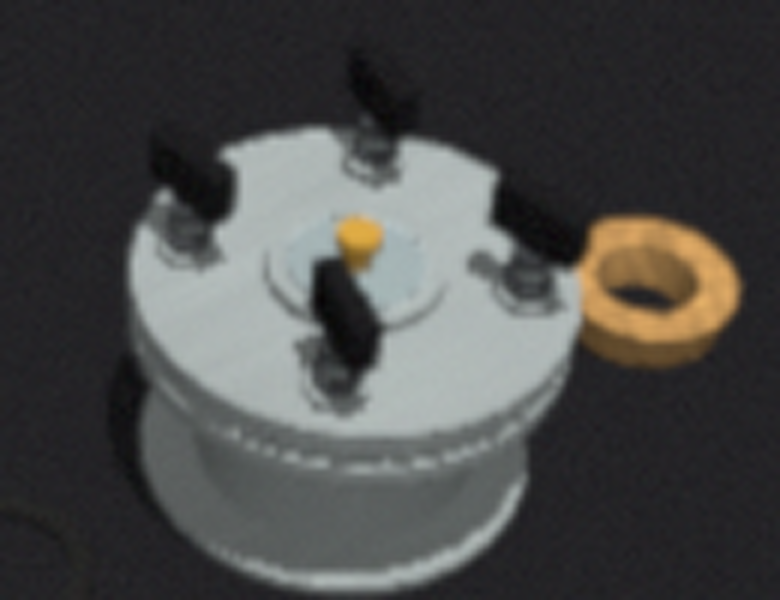

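```bash
python3 -m crank '[{"xyz":[33,-45,4],"rot":[0,0,0.072],"gripper":1},{"xyz":[33,-45,4],"rot":[0,0,0.072],"gripper":0.6},{"xyz":[33,-45,4],"rot":[0,0,0.072],"gripper":0.6},{"xyz":[33,-45,4],"rot":[0,0,0.072],"gripper":0.6},{"xyz":[33,-45,4],"rot":[0,0,0.072],"gripper":0.6},{"xyz":[33,-45,4],"rot":[0,0,0.072],"gripper":0.6},{"xyz":[33,-45,4],"rot":[0,0,0.072],"gripper":0.6},{"xyz":[33,-45,4],"rot":[0,0,0.072],"gripper":0.6},{"xyz":[33,-45,4],"rot":[0,0,0.072],"gripper":0.6},{"xyz":[33,-45,4],"rot":[0,0,0.072],"gripper":0.6},{"xyz":[33,-45,4],"rot":[0,0,0.072],"gripper":0.6},{"xyz":[0,0,0],"rot":[0,0,0],"gripper":0.6}]'
python3 - <<'E'
from h import *
s=imaging.snapshot("wrist"); cv2.imwrite("pics/c_wrist.png",s["img"])
r=imaging.silhouettes("wrist","knob1")
r2=imaging.landmark_of("wrist","knob1")
import pickle; pickle.dump((s,r,r2),open("c.pkl","wb"))
o=bot.get_obs(); print(o["t"],o["eef_pos"].round(4),o["tcp_rot"].round(4),o["joint_pos"].round(3),o["opening"],o["ft_force"].round(2),o["moment"].round(3))
for d in r: print(d["conf"],d["mask"].sum(),np.array(d["centre"])*[640,400])
for d in r2: print(d["conf"],np.array(d["centre"])*[640,400])
E
```

```text
t: 3.55
eef_pos: [0.5942, 0.1638, 0.2583]
tcp_rot: [-0.709, 3.06, -0.0]
ft_force: [0.2, 1.0, 0.3]
opening: 0.0546
3.7 [0.5919 0.1667 0.2577] [ 7.1260e-01 -3.0593e+00 -2.0000e-04] [ 0.237  0.198  1.884  0.     1.06  -1.792] 0.05443714683518841 [-0.15  1.03  0.01] [0.087 0.044 0.027]
0.87 845 [278.272 195.32 ]
0.85 1331 [376.704  54.6  ]
0.68 943 [386.176 185.32 ]
0.96 [251.776  79.92 ]
0.93 [278.976 200.8  ]
0.75 [388.8  182.68]
0.75 [377.088  54.88 ]
```

View pics/c_wrist.png

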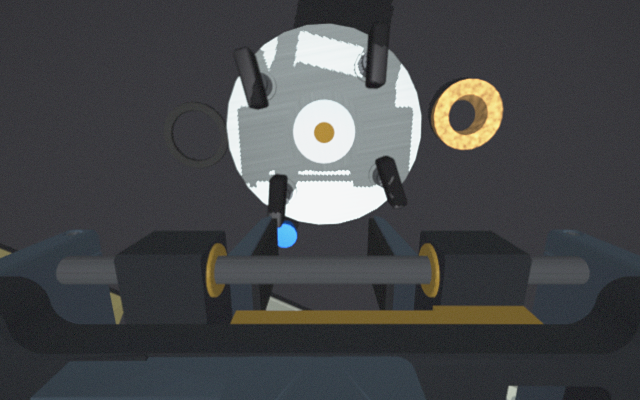

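The wrist view shows all four knobs clearly: A (far, +x) at (278,198), B at (388,182), C at (377,55) and D at (251,79). The brass fitting is at (324,132). I'll fit box models to these.

```bash
cat >> h.py <<'E'
def box(c,yaw):
    a=np.array([[sx*.023,sy*.007,sz*.014] for sx in(-1,1) for sy in(-1,1) for sz in(-1,1)])
    return a@Rn.from_euler('z',yaw).as_matrix().T+c
def hullmask(s,c,yaw,roi,ss=4):
    x0,y0,x1,y1=roi; p=(proj(s,box(c,yaw))-[x0,y0]+.5)*ss
    m=np.zeros(((y1-y0)*ss,(x1-x0)*ss),np.uint8)
    cv2.fillConvexPoly(m,cv2.convexHull(np.round(p*16).astype(np.int32)),255,shift=4)
    return cv2.resize(m,(x1-x0,y1-y0),interpolation=cv2.INTER_AREA)/255.
E
cat > fit.py <<'E'
from h import *; import pickle
from scipy.optimize import minimize
s,r,r2=pickle.load(open("c.pkl","rb"))
g=cv2.cvtColor(s["img"],cv2.COLOR_BGR2GRAY)
c0=np.array([.530,.136]); 
pxl={'A':(278,198),'B':(388,182),'C':(377,55),'D':(251,79)}
lab={}
dark=(g<62)
lidm=np.zeros_like(g); cv2.ellipse(lidm,(324,124),(97,100),0,0,360,255,-1)
out=cv2.resize(s["img"][0:230,200:450],None,fx=3,fy=2.6)
res={}
for k,p in pxl.items():
    roi=(p[0]-38,max(p[1]-42,0),p[0]+38,p[1]+42)
    d=(dark&(lidm>0))[roi[1]:roi[3],roi[0]:roi[2]].astype(np.uint8)
    d=cv2.morphologyEx(d,cv2.MORPH_OPEN,np.ones((3,3)))
    n,l,st,_=cv2.connectedComponentsWithStats(d); i=1+np.argmax(st[1:,4]); d=(l==i).astype(float)
    w=ray_z(s,p,.16)
    best=None
    def f(v):
        m=hullmask(s,[v[0]/100,v[1]/100,.16],v[2],roi); L=lidm[roi[1]:roi[3],roi[0]:roi[2]]>0
        return 1-np.minimum(m,d)[L].sum()/np.maximum(m,d)[L].sum()
    for y0 in np.arange(0,180,20):
        v=[w[0]*100,w[1]*100,np.radians(y0)]
        q=f(v)
        if best is None or q<best[0]: best=(q,v)
    b=minimize(f,best[1],method='Nelder-Mead',options=dict(initial_simplex=[np.array(best[1])+e for e in ([0,0,0],[.5,0,0],[0,.5,0],[0,0,.25])],xatol=1e-3,fatol=1e-4,maxiter=300))
    res[k]=b.x; print(k,b.fun.round(3),(b.x[:2]/100).round(4),np.degrees(b.x[2]).round(1))
P=np.array([res[k][:2]/100 for k in 'ABCD'])
def g2(v): return np.concatenate([P[i]-v[:2]-.075*np.array([np.cos(v[2]+i*np.pi/2),np.sin(v[2]+i*np.pi/2)]) for i in range(4)])
q=least_squares(g2,[.53,.136,-.17]); print("centre",q.x[:2].round(4),np.degrees(q.x[2]).round(1),"res mm",(q.fun*1000).round(1))
for i,k in enumerate('ABCD'):
    c=q.x[:2]+.075*np.array([np.cos(q.x[2]+i*np.pi/2),np.sin(q.x[2]+i*np.pi/2)]); print(k,c.round(4))
    for j,col in((res[k][:2]/100,(0,255,0)),):
        h=cv2.convexHull(proj(s,box([*j,.16],res[k][2])).astype(np.float32))[:,0]
        cv2.polylines(out,[np.round((h-[200,0])*[3,2.6]).astype(int)],True,col,1)
print("fitting", proj(s,[[*q.x[:2],.139]]))
cv2.imwrite("pics/c_fit.png",out)
E
python3 fit.py
```

```text
A 0.123 [0.6116 0.1241] 15.1
B 0.145 [0.5489 0.2118] 51.2
C 0.605 [0.4612 0.1477] 18.6
D 0.465 [0.5227 0.0617] 45.4
centre [0.5361 0.1363] -9.4 res mm [ 1.5  0.   0.5  1.5 -0.9 -0.9 -1.2 -0.6]
A [0.6101 0.1241]
B [0.5484 0.2103]
C [0.4621 0.1486]
D [0.5238 0.0623]
fitting [[323.56200546 132.3572297 ]]
```

View pics/c_fit.png

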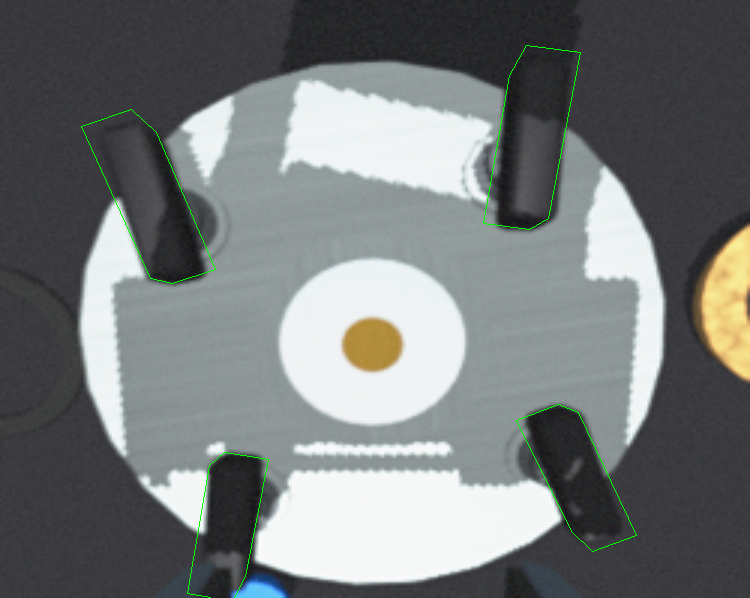

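The fit matches the picture: the brass fitting projects to (323.6,132.4) and is seen at (324,132). Now I'll grasp knob A.

```bash
cat > o.py <<'E'
from h import *
o=bot.get_obs(); R=Rn.from_rotvec(o["tcp_rot"]).as_matrix()
print("t",round(o["t"],2),"pos",(o["eef_pos"]*1000).round(1),"yaw",round(np.degrees(np.arctan2(R[1,0],R[0,0]))%360,2),"tilt",R[:2,2].round(3),"F",o["ft_force"].round(2),"M",o["moment"].round(3),"op",round(o["opening"]*1000,1),"q6",o["joint_pos"][5].round(2))
E
python3 -m crank '[{"xyz":[18,-43,-20],"rot":[0,0,-0.1],"gripper":0.6},{"xyz":[0,0,-50],"rot":[0,0,-0.094],"gripper":0.6},{"xyz":[0,0,-44],"rot":[0,0,0],"gripper":0.6},{"xyz":[0,0,0],"rot":[0,0,0],"gripper":0.6}]'; python3 o.py
python3 - <<'E'
from h import *
s=imaging.snapshot("wrist"); cv2.imwrite("pics/d_wrist.png",s["img"])
E
```

```text
t: 4.2
eef_pos: [0.6078, 0.1241, 0.1412]
tcp_rot: [0.415, -3.108, 0.0]
ft_force: [0.4, 0.2, -0.4]
opening: 0.0546
t 4.2 pos [607.8 124.1 141.2] yaw 195.21 tilt [-0.006 -0.001] F [ 0.44  0.18 -0.35] M [ 0.009 -0.01  -0.016] op 54.6 q6 -1.67
```

View pics/d_wrist.png

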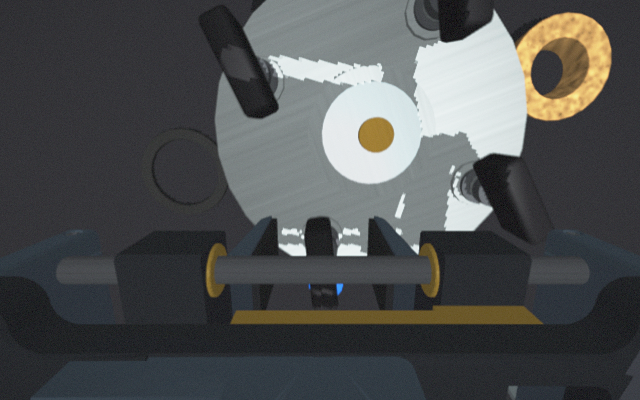

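Knob A shows at (320,262), centred between the two fingers. Closing on it.

```bash
python3 -m crank '[{"xyz":[0,0,0],"rot":[0,0,0],"gripper":0},{"xyz":[0,0,0],"rot":[0,0,0],"gripper":0},{"xyz":[0,0,0],"rot":[0,0,0],"gripper":0}]'; python3 o.py
```

```text
t: 4.62
eef_pos: [0.6108, 0.1236, 0.145]
tcp_rot: [-0.414, 3.113, 0.0]
ft_force: [-0.7, -0.0, -0.4]
opening: 0.0274
t 4.62 pos [610.8 123.6 145. ] yaw 195.15 tilt [0.002 0.   ] F [-0.68 -0.04 -0.36] M [0.091 0.041 0.021] op 27.4 q6 -1.67
```

```bash
python3 -m crank '[{"xyz":[0,0,0],"rot":[0,0,0],"gripper":0},{"xyz":[0,0,0],"rot":[0,0,0],"gripper":0},{"xyz":[0,0,0],"rot":[0,0,0],"gripper":0}]'; python3 o.py
```

```text
t: 5.0
eef_pos: [0.6107, 0.124, 0.1445]
tcp_rot: [-0.414, 3.113, 0.001]
ft_force: [-1.6, 5.1, 3.9]
opening: 0.0138
t 5.0 pos [610.7 124.  144.5] yaw 195.14 tilt [0.001 0.001] F [-1.56  5.09  3.9 ] M [1.09  0.31  0.265] op 13.8 q6 -1.67
```

```bash
python3 -m crank '[{"xyz":[0,0,0],"rot":[0,0,-0.05],"gripper":0}]' >/dev/null; python3 o.py; python3 -m crank '[{"xyz":[0,0,-0.2],"rot":[0,0,-0.05],"gripper":0}]' >/dev/null; python3 o.py
```

```text
t 5.12 pos [610.7 123.9 144.5] yaw 192.24 tilt [0.001 0.001] F [0.3  5.99 3.27] M [1.118 0.218 0.389] op 13.9 q6 -1.62
t 5.25 pos [610.7 124.  144.2] yaw 189.33 tilt [0.001 0.001] F [-0.43  6.05  3.67] M [1.152 0.217 0.36 ] op 13.8 q6 -1.57
```

```bash
python3 -m crank '[{"xyz":[0,0.5,0],"rot":[0,0,-0.06],"gripper":0}]' >/dev/null; python3 o.py; python3 -m crank '[{"xyz":[0,0.5,0],"rot":[0,0,-0.06],"gripper":0}]' >/dev/null; python3 o.py
```

```text
t 5.38 pos [610.6 124.2 144.1] yaw 185.89 tilt [0.001 0.   ] F [ 0.48  2.01 -0.04] M [0.299 0.049 0.412] op 13.9 q6 -1.51
t 5.5 pos [610.5 124.4 143.9] yaw 182.46 tilt [ 0. -0.] F [ 1.45 -1.24 -0.62] M [-0.317 -0.208  0.412] op 14.0 q6 -1.45
```

```bash
for i in 1; do python3 -m crank '[{"xyz":[0,-0.2,-0.2],"rot":[0,0,-0.06],"gripper":0}]' >/dev/null; python3 o.py; python3 -m crank '[{"xyz":[0,0,-0.2],"rot":[0,0,-0.06],"gripper":0}]' >/dev/null; python3 o.py; done
```

```text
t 5.62 pos [610.6 124.2 143.7] yaw 179.01 tilt [ 0. -0.] F [1.66 1.56 0.09] M [ 0.451 -0.105  0.401] op 13.8 q6 -1.39
t 5.75 pos [610.5 124.2 143.4] yaw 175.57 tilt [0. 0.] F [ 0.08  1.81 -1.26] M [ 0.332 -0.237  0.412] op 13.7 q6 -1.33
```

```bash
python3 -m crank '[{"xyz":[0,0,-0.3],"rot":[0,0,-0.08],"gripper":0}]' >/dev/null; python3 o.py; python3 -m crank '[{"xyz":[0,0,-0.3],"rot":[0,0,-0.06],"gripper":0}]' >/dev/null; python3 o.py
```

```text
t 5.88 pos [610.5 124.3 143.1] yaw 170.97 tilt [0. 0.] F [ 1.77  2.59 -1.04] M [ 0.304 -0.237  0.365] op 13.7 q6 -1.25
t 6.0 pos [610.6 124.3 142.8] yaw 167.53 tilt [0. 0.] F [ 1.38  2.38 -0.02] M [ 0.393 -0.195  0.402] op 14.0 q6 -1.19
```

```bash
python3 -m crank '[{"xyz":[0,0,-0.3],"rot":[0,0,-0.06],"gripper":0}]' >/dev/null; python3 o.py; python3 -m crank '[{"xyz":[0,0,-0.3],"rot":[0,0,-0.06],"gripper":0}]' >/dev/null; python3 o.py
```

```text
t 6.12 pos [610.6 124.3 142.6] yaw 164.12 tilt [0. 0.] F [0.07 2.13 2.  ] M [ 0.329 -0.002  0.422] op 13.8 q6 -1.13
t 6.25 pos [610.6 124.3 142.5] yaw 160.68 tilt [0.001 0.   ] F [-0.75  1.7   3.85] M [0.333 0.18  0.429] op 13.9 q6 -1.07
```

```bash
python3 -m crank '[{"xyz":[0,0.2,0.1],"rot":[0,0,-0.06],"gripper":0}]' >/dev/null; python3 o.py
```

```text
t 6.38 pos [610.6 124.4 142.5] yaw 157.25 tilt [ 0.001 -0.   ] F [ 1.03  1.1  -1.29] M [ 0.044 -0.12   0.422] op 13.8 q6 -1.01
```

```bash
python3 -m crank '[{"xyz":[0,0.1,-0.1],"rot":[0,0,-0.06],"gripper":0}]' >/dev/null; python3 o.py
```

```text
t 6.5 pos [610.6 124.5 142.4] yaw 153.81 tilt [ 0.001 -0.   ] F [0.49 0.36 1.35] M [-0.034 -0.054  0.522] op 13.5 q6 -0.95
```

```bash
python3 -m crank '[{"xyz":[0,0,-0.1],"rot":[0,0,-0.01],"gripper":0}]' >/dev/null; python3 o.py
```

```text
t 6.62 pos [610.6 124.4 142.3] yaw 153.33 tilt [ 0. -0.] F [-0.22 -0.27  3.4 ] M [0.031 0.043 0.527] op 14.1 q6 -0.94
```

Knob A is snug at about 0.52 N m. I'll release it and move to the opposite knob, C.

```bash
python3 -m crank '[{"xyz":[0,0,0],"rot":[0,0,0],"gripper":0.4},{"xyz":[0,0,50],"rot":[0,0,0],"gripper":0.4},{"xyz":[-37,6,0],"rot":[0,0,0.18],"gripper":0.4},{"xyz":[-37,6,0],"rot":[0,0,0.18],"gripper":0.4},{"xyz":[-37,6,0],"rot":[0,0,0.18],"gripper":0.4},{"xyz":[-37,6,0],"rot":[0,0,0.18],"gripper":0.4},{"xyz":[-0.5,0.2,0],"rot":[0,0,0.06],"gripper":0.4}]' ; python3 o.py
python3 - <<'E'
from h import *
s=imaging.snapshot("wrist"); cv2.imwrite("pics/e_wrist.png",s["img"])
E
```

```text
t: 7.5
eef_pos: [0.4594, 0.1488, 0.1917]
tcp_rot: [0.5, -3.1, -0.0]
ft_force: [-0.1, 0.0, -0.9]
opening: 0.0364
t 7.5 pos [459.4 148.8 191.7] yaw 198.31 tilt [-0.001 -0.   ] F [-0.15  0.05 -0.86] M [ 0.079 -0.     0.043] op 36.4 q6 -1.63
```

View pics/e_wrist.png

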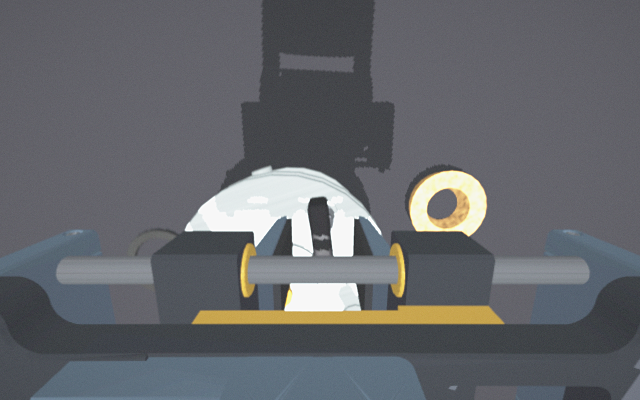

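Knob C's bar is at (319,230), upright between the jaws at (270–370), so it is aligned. Descending and gripping.

```bash
python3 -m crank '[{"xyz":[0,0,-48],"rot":[0,0,0],"gripper":0.4},{"xyz":[0,0,0],"rot":[0,0,0],"gripper":0.1},{"xyz":[0,0,0],"rot":[0,0,0],"gripper":0},{"xyz":[0,0,0],"rot":[0,0,0],"gripper":0}]'; python3 o.py; python3 -m crank '[{"xyz":[0,0,0],"rot":[0,0,-0.03],"gripper":0}]' >/dev/null;python3 o.py
```

```text
t: 8.05
eef_pos: [0.4624, 0.1486, 0.1452]
tcp_rot: [-0.492, 3.102, -0.0]
ft_force: [-0.0, -1.4, -1.5]
opening: 0.0137
t 8.05 pos [462.4 148.6 145.2] yaw 198.02 tilt [ 0.001 -0.   ] F [-0.02 -1.36 -1.49] M [-0.252 -0.132  0.305] op 13.7 q6 -1.62
t 8.18 pos [462.4 148.7 145. ] yaw 196.22 tilt [0.001 0.   ] F [-0.71 -1.99  2.39] M [-0.43   0.066  0.379] op 14.0 q6 -1.59
```

```bash
python3 -m crank '[{"xyz":[0,-0.2,-0.1],"rot":[0,0,-0.05],"gripper":0}]' >/dev/null; python3 o.py;  python3 -m crank '[{"xyz":[0,0,-0.2],"rot":[0,0,-0.05],"gripper":0}]' >/dev/null; python3 o.py
```

```text
t 8.3 pos [462.5 148.6 144.8] yaw 193.28 tilt [0.001 0.   ] F [ 0.35 -0.4   2.92] M [-0.068  0.026  0.327] op 13.9 q6 -1.54
t 8.43 pos [462.4 148.6 144.6] yaw 190.4 tilt [0.001 0.   ] F [-0.1  -1.39  2.93] M [-0.107  0.041  0.374] op 14.2 q6 -1.49
```

```bash
python3 -m crank '[{"xyz":[0,0,-0.2],"rot":[0,0,-0.05],"gripper":0}]' >/dev/null; python3 o.py;  python3 -m crank '[{"xyz":[0,0,-0.2],"rot":[0,0,-0.05],"gripper":0}]' >/dev/null; python3 o.py
```

```text
t 8.55 pos [462.5 148.7 144.4] yaw 187.54 tilt [0.001 0.   ] F [-0.31 -0.93  1.91] M [-0.063 -0.001  0.37 ] op 14.4 q6 -1.44
t 8.68 pos [462.4 148.6 144.2] yaw 184.67 tilt [0.001 0.   ] F [-0.7  -0.68  3.1 ] M [-0.053  0.029  0.373] op 14.2 q6 -1.39
```

```bash
python3 -m crank '[{"xyz":[0,0,-0.2],"rot":[0,0,-0.06],"gripper":0}]' >/dev/null; python3 o.py;  python3 -m crank '[{"xyz":[0,0,-0.2],"rot":[0,0,-0.06],"gripper":0}]' >/dev/null; python3 o.py
```

```text
t 8.8 pos [462.5 148.7 144. ] yaw 181.22 tilt [0.001 0.   ] F [-0.33 -0.03  1.22] M [-0.01  -0.011  0.359] op 14.0 q6 -1.33
t 8.93 pos [462.5 148.7 143.7] yaw 177.77 tilt [0.001 0.   ] F [-0.97 -0.3   0.79] M [ 0.053 -0.067  0.441] op 14.1 q6 -1.27
```

```bash
python3 -m crank '[{"xyz":[0,0,-0.2],"rot":[0,0,-0.06],"gripper":0}]' >/dev/null; python3 o.py;  python3 -m crank '[{"xyz":[0,0,-0.2],"rot":[0,0,-0.06],"gripper":0}]' >/dev/null; python3 o.py
```

```text
t 9.05 pos [462.4 148.7 143.5] yaw 174.34 tilt [0.001 0.   ] F [-0.13 -0.32  0.39] M [ 0.067 -0.107  0.328] op 14.1 q6 -1.21
t 9.18 pos [462.4 148.7 143.3] yaw 170.9 tilt [0.001 0.   ] F [ 0.67 -0.1  -0.44] M [ 0.143 -0.105  0.432] op 14.1 q6 -1.15
```

```bash
sed -i 's/^print(/print("T6",o["joint_torque"][5].round(3),end=" ");print(/' o.py; python3 -m crank '[{"xyz":[0,0,-0.3],"rot":[0,0,-0.06],"gripper":0}]' >/dev/null; python3 o.py;  python3 -m crank '[{"xyz":[0,0,-0.3],"rot":[0,0,-0.06],"gripper":0}]' >/dev/null; python3 o.py
```

```text
T6 -0.609 t 9.3 pos [462.4 148.8 143. ] yaw 167.46 tilt [0.001 0.001] F [1.84 0.21 0.83] M [ 0.119 -0.166  0.394] op 14.3 q6 -1.09
T6 -0.608 t 9.43 pos [462.5 148.7 142.7] yaw 164.02 tilt [0.001 0.001] F [0.13 1.21 1.69] M [ 0.149 -0.089  0.387] op 13.8 q6 -1.03
```

```bash
python3 -m crank '[{"xyz":[0,0,-0.3],"rot":[0,0,-0.06],"gripper":0}]' >/dev/null; python3 o.py;  python3 -m crank '[{"xyz":[0,0,-0.3],"rot":[0,0,-0.06],"gripper":0}]' >/dev/null; python3 o.py
```

```text
T6 -0.587 t 9.55 pos [462.6 148.8 142.6] yaw 160.58 tilt [0.002 0.001] F [-0.43  1.2   4.77] M [0.133 0.161 0.433] op 14.1 q6 -0.97
T6 -0.567 t 9.68 pos [462.6 148.8 142.4] yaw 157.15 tilt [0.002 0.001] F [-1.59  0.62  8.05] M [0.074 0.349 0.491] op 13.8 q6 -0.91
```

```bash
python3 -m crank '[{"xyz":[0,0,0.3],"rot":[0,0,-0.03],"gripper":0}]' >/dev/null; python3 o.py;  python3 -m crank '[{"xyz":[0,0,0],"rot":[0,0,-0.02],"gripper":0}]' >/dev/null; python3 o.py
```

```text
T6 0.233 t 9.8 pos [462.5 148.8 142.5] yaw 155.47 tilt [0.001 0.001] F [0.71 1.44 0.98] M [ 0.243 -0.142  0.408] op 14.1 q6 -0.88
T6 0.259 t 9.93 pos [462.5 148.8 142.3] yaw 154.39 tilt [0.002 0.001] F [0.23 1.19 5.75] M [ 0.342 -0.03   0.506] op 14.2 q6 -0.86
```

```bash
python3 -m crank '[{"xyz":[0,-0.1,0.2],"rot":[0,0,-0.04],"gripper":0}]' >/dev/null; python3 o.py
```

```text
T6 -0.351 t 10.05 pos [462.4 148.7 142.4] yaw 152.09 tilt [0.001 0.001] F [2.43 3.02 1.21] M [ 0.682 -0.303  0.499] op 14.5 q6 -0.82
```

```bash
python3 -m crank '[{"xyz":[0,-0.1,0],"rot":[0,0,-0.03],"gripper":0}]' >/dev/null; python3 o.py
```

```text
T6 0.091 t 10.18 pos [462.5 148.6 142.3] yaw 150.36 tilt [0.001 0.001] F [0.96 4.99 4.33] M [ 0.941 -0.334  0.514] op 13.8 q6 -0.79
```

Knob C is snug at about 0.51 N m. On to B.

```bash
python3 -m crank '[{"xyz":[0,0,0],"rot":[0,0,0],"gripper":0.4},{"xyz":[0,0,50],"rot":[0,0,0],"gripper":0.4},{"xyz":[12,8,0],"rot":[0,0,0.18],"gripper":0.4},{"xyz":[12,8,0],"rot":[0,0,0.18],"gripper":0.4},{"xyz":[12,8,0],"rot":[0,0,0.18],"gripper":0.4},{"xyz":[12,9,0],"rot":[0,0,0.18],"gripper":0.4},{"xyz":[12,9,0],"rot":[0,0,0.18],"gripper":0.4},{"xyz":[12,9,0],"rot":[0,0,0.18],"gripper":0.4},{"xyz":[14.3,10.9,0],"rot":[0,0,0.17],"gripper":0.4},{"xyz":[0,0,0],"rot":[0,0,0.16],"gripper":0.4}]' ; python3 o.py
python3 - <<'E'
from h import *
s=imaging.snapshot("wrist"); cv2.imwrite("pics/f_wrist.png",s["img"])
E
```

```text
t: 11.42
eef_pos: [0.5484, 0.2104, 0.1913]
tcp_rot: [1.366, -2.828, 0.0]
ft_force: [0.4, 0.1, -0.9]
opening: 0.0363
T6 2.678 t 11.43 pos [548.4 210.4 191.3] yaw 231.57 tilt [-0.001 -0.001] F [ 0.42  0.06 -0.88] M [0.039 0.06  0.021] op 36.3 q6 -2.14
```

View pics/f_wrist.png

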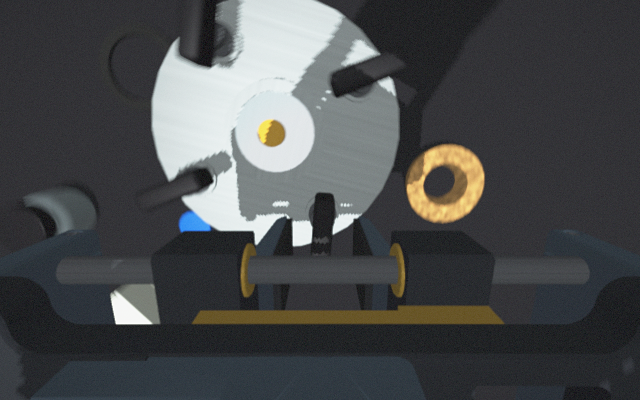

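Knob B's bar is at (322,225), between the jaws. Gripping.

```bash
python3 -m crank '[{"xyz":[0,0,-48],"rot":[0,0,0],"gripper":0.4},{"xyz":[0,0,0],"rot":[0,0,0],"gripper":0.1},{"xyz":[0,0,0],"rot":[0,0,0],"gripper":0},{"xyz":[0,0,0],"rot":[0,0,0],"gripper":0}]' >/dev/null; python3 o.py; python3 -m crank '[{"xyz":[0,0,0],"rot":[0,0,-0.04],"gripper":0}]' >/dev/null;python3 o.py; python3 -m crank '[{"xyz":[0,0,0],"rot":[0,0,-0.04],"gripper":0}]' >/dev/null;python3 o.py
```

```text
T6 -0.243 t 11.97 pos [548.8 210.3 145.2] yaw 231.19 tilt [0.002 0.   ] F [ 0.88 -0.27 -1.24] M [-0.025 -0.186 -0.258] op 14.2 q6 -2.14
T6 -1.12 t 12.1 pos [548.8 210.3 145.2] yaw 228.87 tilt [0.002 0.001] F [ 0.12 -0.82 -1.23] M [-0.036 -0.039 -0.112] op 13.7 q6 -2.1
T6 -0.677 t 12.22 pos [548.8 210.3 145.2] yaw 226.56 tilt [0.002 0.001] F [ 0.48 -1.27 -1.1 ] M [ 0.011 -0.054 -0.008] op 13.6 q6 -2.06
```

```bash
python3 -m crank '[{"xyz":[0,0,0],"rot":[0,0,-0.1],"gripper":0},{"xyz":[0,0,0],"rot":[0,0,-0.04],"gripper":0}]' >/dev/null; python3 o.py; python3 -m crank '[{"xyz":[0,0,-0.1],"rot":[0,0,-0.05],"gripper":0}]' >/dev/null;python3 o.py; python3 -m crank '[{"xyz":[0,0,-0.2],"rot":[0,0,-0.05],"gripper":0}]' >/dev/null;python3 o.py
```

```text
T6 0.228 t 12.47 pos [548.8 210.3 145.2] yaw 218.52 tilt [0.002 0.   ] F [ 0.69  0.72 -1.03] M [ 0.086 -0.076  0.363] op 13.4 q6 -1.92
T6 -0.5 t 12.6 pos [548.8 210.3 145. ] yaw 215.7 tilt [0.002 0.   ] F [ 0.11  0.08 -1.97] M [ 0.071 -0.113  0.364] op 14.0 q6 -1.87
T6 -0.437 t 12.72 pos [548.8 210.4 144.8] yaw 212.82 tilt [0.002 0.   ] F [-0.01  0.35 -1.44] M [ 0.115 -0.057  0.384] op 13.9 q6 -1.82
```

```bash
python3 -m crank '[{"xyz":[0,0,-0.2],"rot":[0,0,-0.05],"gripper":0}]' >/dev/null; python3 o.py; python3 -m crank '[{"xyz":[0,0,-0.2],"rot":[0,0,-0.05],"gripper":0}]' >/dev/null;python3 o.py
```

```text
T6 -0.433 t 12.85 pos [548.8 210.3 144.6] yaw 209.96 tilt [0.002 0.   ] F [ 0.22  0.62 -1.48] M [ 0.104 -0.074  0.37 ] op 13.8 q6 -1.77
T6 -0.433 t 12.97 pos [548.8 210.4 144.4] yaw 207.09 tilt [0.002 0.   ] F [ 0.45  0.18 -1.37] M [ 0.148 -0.143  0.404] op 14.0 q6 -1.72
```

```bash
python3 -m crank '[{"xyz":[0,0,-0.25],"rot":[0,0,-0.06],"gripper":0}]' >/dev/null; python3 o.py; python3 -m crank '[{"xyz":[0,0,-0.25],"rot":[0,0,-0.06],"gripper":0}]' >/dev/null;python3 o.py
```

```text
T6 -0.687 t 13.1 pos [548.8 210.4 144.1] yaw 203.65 tilt [0.002 0.   ] F [ 0.29 -0.5  -2.09] M [ 0.166 -0.155  0.39 ] op 13.7 q6 -1.66
T6 -0.602 t 13.22 pos [548.8 210.4 143.9] yaw 200.2 tilt [0.002 0.   ] F [ 0.68  0.42 -1.75] M [ 0.206 -0.125  0.402] op 13.7 q6 -1.6
```

```bash
python3 -m crank '[{"xyz":[0,0,-0.25],"rot":[0,0,-0.06],"gripper":0}]' >/dev/null; python3 o.py; python3 -m crank '[{"xyz":[0,0,-0.25],"rot":[0,0,-0.06],"gripper":0}]' >/dev/null;python3 o.py
```

```text
T6 -0.599 t 13.35 pos [548.8 210.4 143.6] yaw 196.76 tilt [0.002 0.   ] F [ 0.65  1.77 -1.67] M [ 0.199 -0.033  0.397] op 14.1 q6 -1.54
T6 -0.598 t 13.47 pos [548.8 210.4 143.4] yaw 193.32 tilt [0.002 0.   ] F [ 0.2   1.59 -1.19] M [ 0.24  -0.085  0.363] op 13.7 q6 -1.48
```

```bash
python3 -m crank '[{"xyz":[0,0,-0.25],"rot":[0,0,-0.06],"gripper":0}]' >/dev/null; python3 o.py
```

```text
T6 -0.598 t 13.6 pos [548.8 210.4 143.1] yaw 189.88 tilt [0.002 0.   ] F [-0.29  0.91 -1.42] M [ 0.224 -0.08   0.414] op 13.6 q6 -1.42
```

```bash
python3 -m crank '[{"xyz":[0,0,-0.25],"rot":[0,0,-0.06],"gripper":0}]' >/dev/null; python3 o.py; python3 -m crank '[{"xyz":[0,0,-0.25],"rot":[0,0,-0.06],"gripper":0}]' >/dev/null;python3 o.py
```

```text
T6 -0.598 t 13.72 pos [548.8 210.4 142.9] yaw 186.44 tilt [0.002 0.   ] F [ 0.83  1.58 -2.52] M [ 0.271 -0.139  0.411] op 14.1 q6 -1.36
T6 -0.579 t 13.85 pos [548.8 210.5 142.7] yaw 183.01 tilt [0.002 0.001] F [ 0.4   0.38 -0.09] M [0.258 0.028 0.425] op 13.8 q6 -1.3
```

```bash
python3 -m crank '[{"xyz":[0,0,-0.25],"rot":[0,0,-0.06],"gripper":0}]' >/dev/null; python3 o.py; python3 -m crank '[{"xyz":[0,0,-0.25],"rot":[0,0,-0.06],"gripper":0}]' >/dev/null;python3 o.py
```

```text
T6 -0.556 t 13.97 pos [548.8 210.5 142.6] yaw 179.57 tilt [0.002 0.001] F [-0.34  0.56  2.08] M [0.147 0.186 0.421] op 13.7 q6 -1.24
T6 -0.534 t 14.1 pos [548.8 210.5 142.4] yaw 176.14 tilt [0.002 0.001] F [-1.22  0.64  4.13] M [0.192 0.318 0.414] op 14.2 q6 -1.18
```

```bash
python3 -m crank '[{"xyz":[0,0,-0.25],"rot":[0,0,-0.06],"gripper":0}]' >/dev/null; python3 o.py
```

```text
T6 -0.512 t 14.22 pos [548.9 210.5 142.3] yaw 172.7 tilt [0.002 0.001] F [-2.55  0.81  4.9 ] M [0.089 0.479 0.515] op 14.0 q6 -1.12
```

```bash
python3 -m crank '[{"xyz":[0,0,0.1],"rot":[0,0,-0.06],"gripper":0}]' >/dev/null; python3 o.py
```

```text
T6 -0.481 t 14.35 pos [548.8 210.5 142.3] yaw 169.26 tilt [0.002 0.001] F [-0.61  1.69  0.75] M [0.323 0.09  0.574] op 13.5 q6 -1.06
```

Knob B is snug at about 27 N. Moving to D.

```bash
python3 -m crank '[{"xyz":[0,0,0],"rot":[0,0,0],"gripper":0.4},{"xyz":[0,0,50],"rot":[0,0,0],"gripper":0.4},{"xyz":[-4,-25,0],"rot":[0,0,0.17],"gripper":0.4},{"xyz":[-4,-25,0],"rot":[0,0,0.17],"gripper":0.4},{"xyz":[-4,-25,0],"rot":[0,0,0.17],"gripper":0.4},{"xyz":[-4,-25,0],"rot":[0,0,0.17],"gripper":0.4},{"xyz":[-4,-25,0],"rot":[0,0,0.16],"gripper":0.4},{"xyz":[-4.6,-23,0],"rot":[0,0,0.15],"gripper":0.4},{"xyz":[0,0,0],"rot":[0,0,0],"gripper":0.4}]' >/dev/null ; python3 o.py
python3 - <<'E'
from h import *
s=imaging.snapshot("wrist"); cv2.imwrite("pics/g_wrist.png",s["img"])
E
```

```text
T6 -2.171 t 15.47 pos [523.6  61.3 191.3] yaw 226.03 tilt [0.001 0.   ] F [ 0.05 -0.25  0.19] M [0.136 0.05  0.026] op 36.2 q6 -2.3
```

View pics/g_wrist.png

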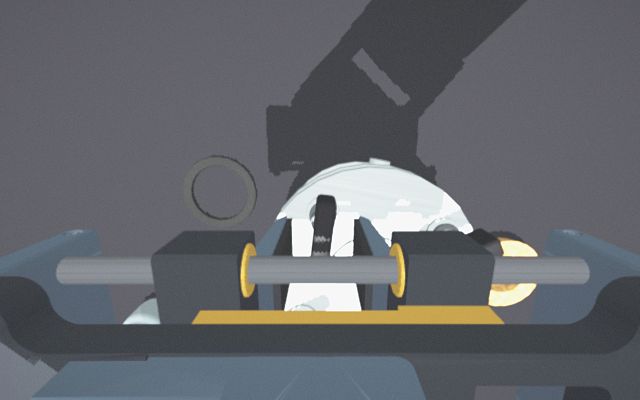

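Knob D's bar runs from (326,197) to (319,250), about 6° off. I'll correct the yaw and grip.

```bash
python3 -m crank '[{"xyz":[0,0,-24],"rot":[0,0,-0.09],"gripper":0.4},{"xyz":[0,0,-24],"rot":[0,0,0],"gripper":0.4},{"xyz":[0,0,0],"rot":[0,0,0],"gripper":0.1},{"xyz":[0,0,0],"rot":[0,0,0],"gripper":0},{"xyz":[0,0,0],"rot":[0,0,0],"gripper":0}]' >/dev/null; python3 o.py; python3 -m crank '[{"xyz":[0,0,0],"rot":[0,0,-0.04],"gripper":0}]' >/dev/null;python3 o.py; python3 -m crank '[{"xyz":[0,0,0],"rot":[0,0,-0.05],"gripper":0}]' >/dev/null;python3 o.py
```

```text
T6 -0.027 t 16.15 pos [524.7  62.4 144.3] yaw 220.91 tilt [0.002 0.   ] F [-2.07 -2.01  6.32] M [-0.145  0.411 -0.044] op 14.0 q6 -2.21
T6 -0.859 t 16.27 pos [524.7  62.3 144.3] yaw 218.58 tilt [0.002 0.   ] F [-0.33  0.86  5.6 ] M [-0.012  0.134  0.17 ] op 13.6 q6 -2.17
T6 -0.605 t 16.4 pos [524.6  62.3 144.3] yaw 215.69 tilt [ 0.002 -0.   ] F [-0.52 -1.45  5.55] M [-0.269  0.15   0.315] op 13.7 q6 -2.12
```

```bash
python3 -m crank '[{"xyz":[0,0,0],"rot":[0,0,-0.06],"gripper":0}]' >/dev/null; python3 o.py; python3 -m crank '[{"xyz":[0,0,0],"rot":[0,0,-0.06],"gripper":0}]' >/dev/null;python3 o.py
```

```text
T6 -0.706 t 16.52 pos [524.6  62.3 144.2] yaw 212.23 tilt [0.002 0.   ] F [-0.01  0.29  3.13] M [0.132 0.025 0.349] op 13.8 q6 -2.06
T6 -0.61 t 16.65 pos [524.5  62.4 144. ] yaw 208.79 tilt [0.002 0.   ] F [1.42 1.1  0.38] M [ 0.15  -0.237  0.351] op 13.9 q6 -2.0
```

```bash
python3 -m crank '[{"xyz":[0,0,0],"rot":[0,0,-0.06],"gripper":0}]' >/dev/null; python3 o.py; python3 -m crank '[{"xyz":[0,0,-0.25],"rot":[0,0,-0.06],"gripper":0}]' >/dev/null;python3 o.py
```

```text
T6 -0.595 t 16.77 pos [524.4  62.3 143.9] yaw 205.35 tilt [0.002 0.   ] F [ 2.56  0.92 -1.65] M [ 0.151 -0.453  0.44 ] op 13.8 q6 -1.94
T6 -0.6 t 16.9 pos [524.5  62.4 143.6] yaw 201.91 tilt [0.002 0.   ] F [ 0.91 -0.   -1.21] M [ 0.188 -0.403  0.437] op 14.0 q6 -1.88
```

```bash
python3 -m crank '[{"xyz":[0,0,-0.25],"rot":[0,0,-0.06],"gripper":0}]' >/dev/null; python3 o.py; python3 -m crank '[{"xyz":[0,0,-0.25],"rot":[0,0,-0.06],"gripper":0}]' >/dev/null;python3 o.py
```

```text
T6 -0.6 t 17.02 pos [524.4  62.4 143.3] yaw 198.47 tilt [0.002 0.   ] F [ 2.52  0.97 -2.51] M [ 0.207 -0.404  0.373] op 14.0 q6 -1.82
T6 -0.591 t 17.15 pos [524.5  62.4 143.1] yaw 195.04 tilt [0.002 0.   ] F [ 2.42  0.32 -0.08] M [ 0.222 -0.253  0.414] op 13.9 q6 -1.76
```

```bash
python3 -m crank '[{"xyz":[0,0,-0.1],"rot":[0,0,-0.06],"gripper":0}]' >/dev/null; python3 o.py; python3 -m crank '[{"xyz":[0,0,-0.1],"rot":[0,0,-0.06],"gripper":0}]' >/dev/null;python3 o.py
```

```text
T6 -0.562 t 17.27 pos [524.5  62.4 143. ] yaw 191.6 tilt [0.002 0.   ] F [ 1.88  0.96 -0.78] M [ 0.197 -0.363  0.415] op 13.9 q6 -1.7
T6 -0.535 t 17.4 pos [524.5  62.4 142.9] yaw 188.17 tilt [0.002 0.   ] F [ 1.49  1.19 -0.69] M [ 0.268 -0.331  0.481] op 13.9 q6 -1.64
```

```bash
python3 -m crank '[{"xyz":[0,0,-0.1],"rot":[0,0,-0.06],"gripper":0}]' >/dev/null; python3 o.py; python3 -m crank '[{"xyz":[0,0,0],"rot":[0,0,-0.06],"gripper":0}]' >/dev/null;python3 o.py
```

```text
T6 -0.509 t 17.52 pos [524.4  62.4 142.8] yaw 184.73 tilt [0.002 0.   ] F [ 1.07  2.13 -1.32] M [ 0.267 -0.324  0.486] op 13.8 q6 -1.58
T6 -0.489 t 17.65 pos [524.3  62.4 142.7] yaw 181.3 tilt [0.002 0.   ] F [ 2.01  1.72 -1.38] M [ 0.249 -0.34   0.479] op 14.1 q6 -1.52
```

Knob D is snug at about 26 N. The second pass starts at A.

```bash
python3 -m crank '[{"xyz":[0,0,0],"rot":[0,0,0],"gripper":0.4},{"xyz":[0,0,50],"rot":[0,0,0],"gripper":0.4},{"xyz":[29,21,0],"rot":[0,0,-0.12],"gripper":0.4},{"xyz":[29,21,0],"rot":[0,0,-0.12],"gripper":0.4},{"xyz":[28.3,20,0],"rot":[0,0,-0.08],"gripper":0.4},{"xyz":[0,0,0],"rot":[0,0,0],"gripper":0.4}]' >/dev/null ; python3 o.py
python3 - <<'E'
from h import *
s=imaging.snapshot("wrist"); cv2.imwrite("pics/h_wrist.png",s["img"])
E
```

```text
T6 1.009 t 18.4 pos [611.3 125.3 192.2] yaw 163.11 tilt [0.001 0.   ] F [-0.32 -0.23 -0.15] M [0.059 0.028 0.023] op 36.3 q6 -1.11
```

View pics/h_wrist.png

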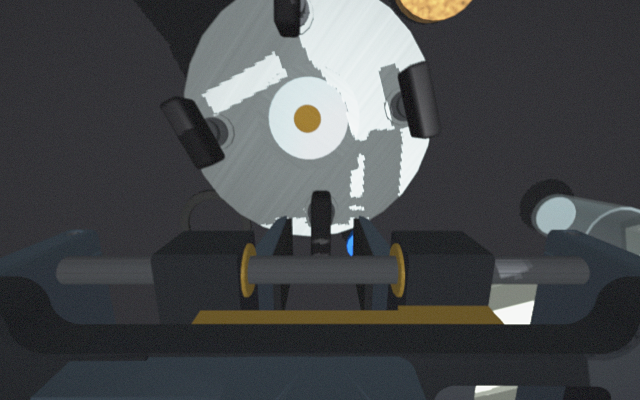

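```bash
python3 -m crank '[{"xyz":[0,0,-25],"rot":[0,0,0],"gripper":0.4},{"xyz":[0,0,-25],"rot":[0,0,0],"gripper":0.4},{"xyz":[0,0,0],"rot":[0,0,0],"gripper":0.1},{"xyz":[0,0,0],"rot":[0,0,0],"gripper":0},{"xyz":[0,0,0],"rot":[0,0,0],"gripper":0}]' >/dev/null; python3 o.py; python3 -m crank '[{"xyz":[0,0,0],"rot":[0,0,-0.06],"gripper":0}]' >/dev/null;python3 o.py; python3 -m crank '[{"xyz":[0,0,0],"rot":[0,0,-0.06],"gripper":0}]' >/dev/null;python3 o.py
```

```text
T6 -0.047 t 19.07 pos [610.4 124.4 143. ] yaw 163.05 tilt [0.002 0.001] F [0.25 1.73 2.3 ] M [ 0.338  0.104 -0.025] op 14.0 q6 -1.11
T6 -1.37 t 19.2 pos [610.4 124.4 142.9] yaw 159.57 tilt [0.002 0.   ] F [-0.83  2.96  3.6 ] M [0.385 0.214 0.194] op 13.8 q6 -1.05
T6 -0.691 t 19.32 pos [610.4 124.4 142.9] yaw 156.1 tilt [0.002 0.   ] F [-1.09  2.76  2.82] M [0.408 0.13  0.311] op 14.1 q6 -0.99
```

```bash
python3 -m crank '[{"xyz":[0,0,0],"rot":[0,0,-0.06],"gripper":0}]' >/dev/null;python3 o.py
```

```text
T6 -0.508 t 19.45 pos [610.4 124.5 143. ] yaw 152.67 tilt [0.002 0.   ] F [-0.99  2.46  3.69] M [0.433 0.203 0.515] op 14.0 q6 -0.93
```

```bash
python3 -m crank '[{"xyz":[0,0.1,0],"rot":[0,0,-0.06],"gripper":0}]' >/dev/null; python3 o.py; python3 -m crank '[{"xyz":[0,0.1,0],"rot":[0,0,-0.06],"gripper":0}]' >/dev/null;python3 o.py
```

```text
T6 -0.49 t 19.57 pos [610.4 124.5 142.9] yaw 149.25 tilt [0.002 0.   ] F [-0.79  2.42  2.57] M [0.265 0.073 0.512] op 13.8 q6 -0.87
T6 -0.462 t 19.7 pos [610.4 124.6 142.8] yaw 145.81 tilt [0.002 0.   ] F [0.58 1.46 0.93] M [ 0.242 -0.057  0.555] op 13.7 q6 -0.81
```

```bash
python3 -m crank '[{"xyz":[0,0.1,-0.1],"rot":[0,0,-0.06],"gripper":0}]' >/dev/null; python3 o.py; python3 -m crank '[{"xyz":[0,0.1,-0.1],"rot":[0,0,-0.06],"gripper":0}]' >/dev/null;python3 o.py
```

```text
T6 -0.439 t 19.82 pos [610.4 124.6 142.7] yaw 142.38 tilt [0.002 0.   ] F [1.   1.03 1.91] M [ 0.121 -0.03   0.506] op 13.7 q6 -0.75
T6 -0.415 t 19.95 pos [610.4 124.7 142.6] yaw 138.94 tilt [ 0.002 -0.   ] F [0.71 0.85 1.44] M [ 0.066 -0.005  0.584] op 13.8 q6 -0.69
```

```bash
python3 -m crank '[{"xyz":[0,0,-0.1],"rot":[0,0,-0.06],"gripper":0}]' >/dev/null; python3 o.py; python3 -m crank '[{"xyz":[0,0,-0.1],"rot":[0,0,-0.06],"gripper":0}]' >/dev/null;python3 o.py
```

```text
T6 -0.386 t 20.07 pos [610.5 124.7 142.5] yaw 135.51 tilt [0.002 0.   ] F [-0.15  1.05  1.5 ] M [ 0.107 -0.042  0.592] op 14.0 q6 -0.63
T6 -0.362 t 20.2 pos [610.5 124.7 142.4] yaw 132.07 tilt [0.002 0.   ] F [0.67 2.13 0.91] M [ 0.231 -0.094  0.644] op 13.8 q6 -0.57
```

```bash
python3 -m crank '[{"xyz":[0,0,-0.1],"rot":[0,0,-0.06],"gripper":0}]' >/dev/null; python3 o.py; python3 -m crank '[{"xyz":[0,0,-0.1],"rot":[0,0,-0.06],"gripper":0}]' >/dev/null;python3 o.py
```

```text
T6 -0.337 t 20.32 pos [610.5 124.7 142.3] yaw 128.63 tilt [0.002 0.   ] F [0.59 1.16 1.86] M [ 0.21  -0.03   0.636] op 13.7 q6 -0.51
T6 -0.312 t 20.45 pos [610.5 124.7 142.2] yaw 125.2 tilt [0.002 0.   ] F [1.28 1.02 0.74] M [ 0.182 -0.184  0.684] op 13.8 q6 -0.45
```

Knob A is tight at about 67 N. On to the opposite knob, C.

```bash
python3 -m crank '[{"xyz":[0,0,0],"rot":[0,0,0],"gripper":0.4},{"xyz":[0,0,50],"rot":[0,0,0],"gripper":0.4},{"xyz":[-37,6,0],"rot":[0,0,0.16],"gripper":0.4},{"xyz":[-37,6,0],"rot":[0,0,0.16],"gripper":0.4},{"xyz":[-37,6,0],"rot":[0,0,0.15],"gripper":0.4},{"xyz":[-37,5.9,0],"rot":[0,0,0.137],"gripper":0.4},{"xyz":[0,0,0],"rot":[0,0,0],"gripper":0.4}]' >/dev/null ; python3 o.py
python3 - <<'E'
from h import *
s=imaging.snapshot("wrist"); cv2.imwrite("pics/i_wrist.png",s["img"])
E
```

```text
T6 -0.983 t 21.32 pos [460.  148.6 191.3] yaw 160.22 tilt [-0. -0.] F [ 0.13  0.91 -0.09] M [-0.032  0.015 -0.053] op 36.0 q6 -0.96
```

View pics/i_wrist.png

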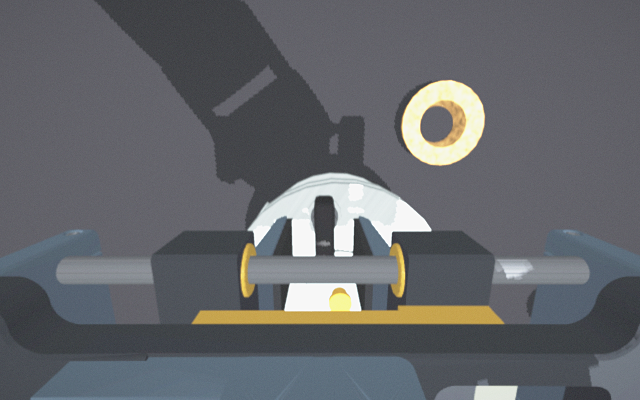

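Knob C's bar is at (324,225), upright and between the jaws. Gripping and tightening.

```bash
python3 -m crank '[{"xyz":[0,0,-25],"rot":[0,0,0],"gripper":0.4},{"xyz":[0,0,-25],"rot":[0,0,0],"gripper":0.4},{"xyz":[0,0,0],"rot":[0,0,0],"gripper":0.1},{"xyz":[0,0,0],"rot":[0,0,0],"gripper":0},{"xyz":[0,0,0],"rot":[0,0,0],"gripper":0}]' >/dev/null; python3 o.py; python3 -m crank '[{"xyz":[0,0,0],"rot":[0,0,-0.06],"gripper":0}]' >/dev/null;python3 o.py; python3 -m crank '[{"xyz":[0,0,0],"rot":[0,0,-0.06],"gripper":0}]' >/dev/null;python3 o.py
```

```text
T6 0.059 t 22.0 pos [462.8 148.7 142.1] yaw 160.0 tilt [0.002 0.001] F [ 0.54  0.51 -0.39] M [ 0.082 -0.383  0.072] op 14.3 q6 -0.96
T6 -1.288 t 22.12 pos [462.8 148.7 142.1] yaw 156.53 tilt [0.002 0.   ] F [2.65 0.44 0.33] M [ 0.022 -0.337  0.175] op 13.7 q6 -0.9
T6 -0.617 t 22.25 pos [462.8 148.7 142.1] yaw 153.06 tilt [0.002 0.   ] F [ 2.13 -0.35  0.21] M [ 0.006 -0.316  0.38 ] op 14.0 q6 -0.84
```

```bash
python3 -m crank '[{"xyz":[0,0,0],"rot":[0,0,-0.06],"gripper":0}]' >/dev/null;python3 o.py;python3 -m crank '[{"xyz":[0,0,0],"rot":[0,0,-0.06],"gripper":0}]' >/dev/null;python3 o.py
```

```text
T6 -0.495 t 22.38 pos [462.8 148.6 142.1] yaw 149.63 tilt [0.002 0.   ] F [ 1.68  1.   -1.16] M [ 0.085 -0.346  0.488] op 13.7 q6 -0.78
T6 -0.474 t 22.5 pos [462.8 148.7 142. ] yaw 146.2 tilt [0.002 0.   ] F [ 2.42  0.23 -2.47] M [ 0.056 -0.495  0.493] op 13.8 q6 -0.72
```

```bash
python3 -m crank '[{"xyz":[0.1,0,-0.2],"rot":[0,0,-0.06],"gripper":0}]' >/dev/null;python3 o.py;python3 -m crank '[{"xyz":[0.1,0,-0.2],"rot":[0,0,-0.06],"gripper":0}]' >/dev/null;python3 o.py
```

```text
T6 -0.454 t 22.62 pos [462.8 148.6 141.9] yaw 142.76 tilt [0.002 0.   ] F [1.33 1.23 1.23] M [ 0.039 -0.227  0.519] op 13.8 q6 -0.66
T6 -0.433 t 22.75 pos [462.8 148.6 141.7] yaw 139.32 tilt [0.002 0.   ] F [-0.06  0.85  2.86] M [0.054 0.017 0.532] op 13.9 q6 -0.6
```

```bash
python3 -m crank '[{"xyz":[0.1,0,-0.2],"rot":[0,0,-0.06],"gripper":0}]' >/dev/null;python3 o.py;python3 -m crank '[{"xyz":[0.1,0,-0.1],"rot":[0,0,-0.06],"gripper":0}]' >/dev/null;python3 o.py
```

```text
T6 -0.412 t 22.88 pos [462.9 148.6 141.6] yaw 135.89 tilt [0.002 0.   ] F [-0.7   0.46  4.34] M [0.035 0.233 0.587] op 13.7 q6 -0.54
T6 -0.387 t 23.0 pos [463.  148.6 141.5] yaw 132.45 tilt [0.002 0.   ] F [-0.97 -0.31  4.03] M [-0.02   0.288  0.576] op 13.7 q6 -0.48
```

```bash
python3 -m crank '[{"xyz":[0,0,-0.1],"rot":[0,0,-0.06],"gripper":0}]' >/dev/null;python3 o.py
```

```text
T6 -0.364 t 23.12 pos [462.9 148.7 141.4] yaw 129.02 tilt [0.002 0.   ] F [-1.3   0.67  3.66] M [0.047 0.318 0.623] op 13.9 q6 -0.42
```

```bash
python3 -m crank '[{"xyz":[-0.1,0,0],"rot":[0,0,-0.06],"gripper":0}]' >/dev/null;python3 o.py;python3 -m crank '[{"xyz":[0,0,0],"rot":[0,0,-0.06],"gripper":0}]' >/dev/null;python3 o.py
```

```text
T6 -0.336 t 23.25 pos [462.9 148.7 141.4] yaw 125.58 tilt [0.002 0.   ] F [0.37 0.66 1.57] M [0.091 0.025 0.708] op 13.9 q6 -0.36
T6 -0.308 t 23.38 pos [462.9 148.6 141.3] yaw 122.15 tilt [0.002 0.   ] F [ 0.54 -0.78 -0.08] M [ 0.086 -0.058  0.734] op 14.0 q6 -0.3
```

Knob C is tight at about 68 N. On to B.

```bash
python3 -m crank '[{"xyz":[0,0,0],"rot":[0,0,0],"gripper":0.4},{"xyz":[0,0,51],"rot":[0,0,0],"gripper":0.4},{"xyz":[14.3,10.3,0],"rot":[0,0,0.165],"gripper":0.4},{"xyz":[14.3,10.3,0],"rot":[0,0,0.165],"gripper":0.4},{"xyz":[14.3,10.3,0],"rot":[0,0,0.165],"gripper":0.4},{"xyz":[14.3,10.3,0],"rot":[0,0,0.165],"gripper":0.4},{"xyz":[14.3,10.3,0],"rot":[0,0,0.165],"gripper":0.4},{"xyz":[14.3,10.3,0],"rot":[0,0,0.165],"gripper":0.4},{"xyz":[0,0,0],"rot":[0,0,0],"gripper":0.4}]' >/dev/null ; python3 o.py
python3 - <<'E'
from h import *
s=imaging.snapshot("wrist"); cv2.imwrite("pics/j_wrist.png",s["img"])
E
```

```text
T6 -1.781 t 24.5 pos [548.5 210.6 191.5] yaw 178.94 tilt [0. 0.] F [ 0.53  0.28 -0.89] M [ 0.041  0.022 -0.009] op 36.4 q6 -1.23
```

View pics/j_wrist.png

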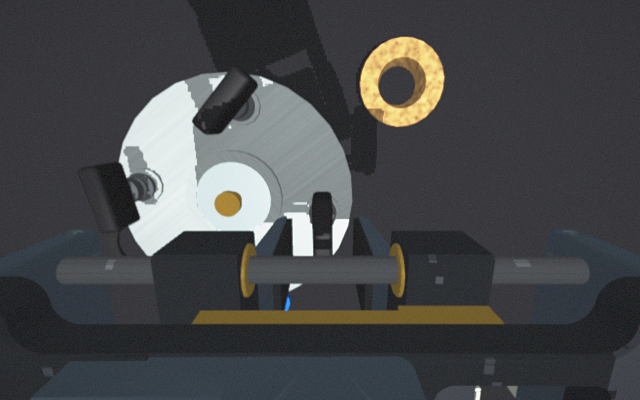

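Knob B's bar is at (321,222), aligned. Gripping.

```bash
python3 -m crank '[{"xyz":[0,0,-25],"rot":[0,0,0],"gripper":0.4},{"xyz":[0,0,-25],"rot":[0,0,0],"gripper":0.4},{"xyz":[0,0,0],"rot":[0,0,0],"gripper":0.1},{"xyz":[0,0,0],"rot":[0,0,0],"gripper":0},{"xyz":[0,0,0],"rot":[0,0,0],"gripper":0}]' >/dev/null; python3 o.py; python3 -m crank '[{"xyz":[0,0,0],"rot":[0,0,-0.06],"gripper":0}]' >/dev/null;python3 o.py; python3 -m crank '[{"xyz":[0,0,0],"rot":[0,0,-0.06],"gripper":0}]' >/dev/null;python3 o.py
```

```text
T6 0.065 t 25.18 pos [548.4 210.5 142.4] yaw 178.88 tilt [0.001 0.001] F [-0.4   1.18  2.29] M [0.182 0.116 0.041] op 13.7 q6 -1.22
T6 -1.295 t 25.3 pos [548.4 210.5 142.4] yaw 175.41 tilt [0.001 0.001] F [-1.56  0.82  3.1 ] M [0.221 0.268 0.216] op 13.9 q6 -1.16
T6 -0.626 t 25.43 pos [548.4 210.5 142.4] yaw 171.94 tilt [0.001 0.   ] F [-1.28  1.17  2.3 ] M [0.207 0.187 0.399] op 14.0 q6 -1.1
```

```bash
python3 -m crank '[{"xyz":[0,0,0],"rot":[0,0,-0.06],"gripper":0}]' >/dev/null;python3 o.py;python3 -m crank '[{"xyz":[0,0,0],"rot":[0,0,-0.06],"gripper":0}]' >/dev/null;python3 o.py
```

```text
T6 -0.486 t 25.55 pos [548.5 210.5 142.4] yaw 168.51 tilt [0.001 0.   ] F [-1.68  1.91  1.91] M [0.267 0.207 0.467] op 13.9 q6 -1.04
T6 -0.467 t 25.68 pos [548.4 210.6 142.3] yaw 165.08 tilt [0.001 0.   ] F [-0.39  2.21  0.93] M [0.357 0.102 0.543] op 13.8 q6 -0.98
```

```bash
python3 -m crank '[{"xyz":[0,0.1,-0.1],"rot":[0,0,-0.06],"gripper":0}]' >/dev/null;python3 o.py;python3 -m crank '[{"xyz":[0,0.1,-0.1],"rot":[0,0,-0.06],"gripper":0}]' >/dev/null;python3 o.py
```

```text
T6 -0.449 t 25.8 pos [548.5 210.7 142.2] yaw 161.64 tilt [0.002 0.   ] F [-0.33  0.97  1.64] M [0.205 0.114 0.598] op 14.0 q6 -0.92
T6 -0.424 t 25.93 pos [548.5 210.8 142.2] yaw 158.21 tilt [0.002 0.   ] F [-0.09  1.24  2.14] M [0.143 0.051 0.589] op 14.0 q6 -0.86
```

```bash
python3 -m crank '[{"xyz":[0,0,-0.1],"rot":[0,0,-0.06],"gripper":0}]' >/dev/null;python3 o.py;python3 -m crank '[{"xyz":[0,0,-0.1],"rot":[0,0,-0.06],"gripper":0}]' >/dev/null;python3 o.py
```

```text
T6 -0.394 t 26.05 pos [548.5 210.7 142.1] yaw 154.77 tilt [0.002 0.   ] F [-0.21  1.23  0.81] M [0.251 0.002 0.546] op 14.5 q6 -0.8
T6 -0.371 t 26.18 pos [548.5 210.7 141.9] yaw 151.34 tilt [0.002 0.   ] F [-0.81  1.24  2.05] M [0.269 0.014 0.678] op 14.3 q6 -0.74
```

```bash
python3 -m crank '[{"xyz":[0,0,-0.1],"rot":[0,0,-0.06],"gripper":0}]' >/dev/null;python3 o.py
```

```text
T6 -0.346 t 26.3 pos [548.5 210.8 141.8] yaw 147.9 tilt [0.002 0.   ] F [0.41 1.88 0.74] M [ 0.334 -0.006  0.655] op 13.8 q6 -0.68
```

```bash
python3 -m crank '[{"xyz":[0,0,-0.1],"rot":[0,0,-0.06],"gripper":0}]' >/dev/null;python3 o.py
```

```text
T6 -0.322 t 26.43 pos [548.5 210.8 141.8] yaw 144.47 tilt [0.002 0.   ] F [-0.26  2.05  1.28] M [0.349 0.078 0.678] op 13.9 q6 -0.62
```

Knob B is tight at about 64 N. The last knob is D.

```bash
python3 -m crank '[{"xyz":[0,0,0],"rot":[0,0,0],"gripper":0.4},{"xyz":[0,0,51],"rot":[0,0,0],"gripper":0.4},{"xyz":[-4,-24.7,0],"rot":[0,0,0.135],"gripper":0.4},{"xyz":[-4,-24.7,0],"rot":[0,0,0.135],"gripper":0.4},{"xyz":[-4,-24.7,0],"rot":[0,0,0.135],"gripper":0.4},{"xyz":[-4,-24.7,0],"rot":[0,0,0.135],"gripper":0.4},{"xyz":[-4,-24.7,0],"rot":[0,0,0.135],"gripper":0.4},{"xyz":[-4,-24.7,0],"rot":[0,0,0.135],"gripper":0.4},{"xyz":[0,0,0],"rot":[0,0,0],"gripper":0.4}]' >/dev/null ; python3 o.py
python3 - <<'E'
from h import *
s=imaging.snapshot("wrist"); cv2.imwrite("pics/k_wrist.png",s["img"])
E
```

```text
T6 -1.916 t 27.55 pos [523.8  61.2 192. ] yaw 190.93 tilt [ 0. -0.] F [ 0.54 -0.3   0.74] M [ 0.074  0.029 -0.042] op 36.3 q6 -1.69
```

View pics/k_wrist.png

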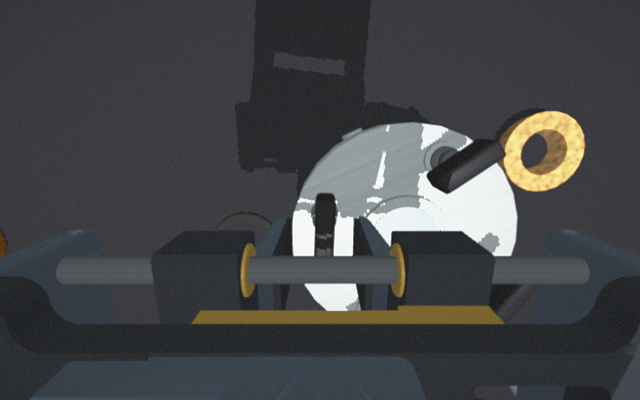

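Knob D's bar is at (326,222), aligned. Gripping.

```bash
python3 -m crank '[{"xyz":[0,0,-25],"rot":[0,0,0],"gripper":0.4},{"xyz":[0,0,-25],"rot":[0,0,0],"gripper":0.4},{"xyz":[0,0,0],"rot":[0,0,0],"gripper":0.1},{"xyz":[0,0,0],"rot":[0,0,0],"gripper":0},{"xyz":[0,0,0],"rot":[0,0,0],"gripper":0}]' >/dev/null; python3 o.py; python3 -m crank '[{"xyz":[0,0,0],"rot":[0,0,-0.06],"gripper":0}]' >/dev/null;python3 o.py; python3 -m crank '[{"xyz":[0,0,0],"rot":[0,0,-0.06],"gripper":0}]' >/dev/null;python3 o.py
```

```text
T6 -0.116 t 28.23 pos [524.7  62.5 142.9] yaw 190.94 tilt [0.002 0.   ] F [-0.17 -0.11  3.85] M [ 0.185  0.202 -0.138] op 13.6 q6 -1.69
T6 -1.328 t 28.35 pos [524.7  62.5 142.9] yaw 187.44 tilt [0.002 0.   ] F [-1.19  0.62  5.56] M [0.262 0.259 0.165] op 14.0 q6 -1.63
T6 -0.668 t 28.48 pos [524.8  62.5 142.9] yaw 183.97 tilt [0.002 0.   ] F [-1.36  0.76  5.24] M [0.259 0.242 0.392] op 14.1 q6 -1.57
```

```bash
python3 -m crank '[{"xyz":[0,0,0],"rot":[0,0,-0.06],"gripper":0}]' >/dev/null;python3 o.py;python3 -m crank '[{"xyz":[0,0,0],"rot":[0,0,-0.06],"gripper":0}]' >/dev/null;python3 o.py
```

```text
T6 -0.502 t 28.6 pos [524.7  62.5 142.9] yaw 180.55 tilt [0.002 0.   ] F [-0.69  1.27  5.09] M [0.313 0.193 0.513] op 13.8 q6 -1.51
T6 -0.484 t 28.73 pos [524.7  62.5 142.9] yaw 177.12 tilt [0.002 0.   ] F [0.6  0.94 2.61] M [ 0.247 -0.013  0.51 ] op 13.7 q6 -1.45
```

```bash
python3 -m crank '[{"xyz":[0,0,0],"rot":[0,0,-0.06],"gripper":0}]' >/dev/null;python3 o.py;python3 -m crank '[{"xyz":[0,0,-0.1],"rot":[0,0,-0.06],"gripper":0}]' >/dev/null;python3 o.py
```

```text
T6 -0.458 t 28.85 pos [524.7  62.5 142.8] yaw 173.68 tilt [0.002 0.   ] F [0.46 1.49 2.01] M [ 0.331 -0.043  0.571] op 13.5 q6 -1.39
T6 -0.436 t 28.98 pos [524.7  62.5 142.7] yaw 170.25 tilt [0.002 0.   ] F [-0.51  0.49  2.78] M [ 0.293 -0.006  0.608] op 14.0 q6 -1.33
```

```bash
python3 -m crank '[{"xyz":[0,0,-0.1],"rot":[0,0,-0.06],"gripper":0}]' >/dev/null;python3 o.py;python3 -m crank '[{"xyz":[0,0,-0.1],"rot":[0,0,-0.06],"gripper":0}]' >/dev/null;python3 o.py
```

```text
T6 -0.41 t 29.1 pos [524.7  62.5 142.6] yaw 166.81 tilt [0.002 0.   ] F [0.8  0.94 2.73] M [ 0.28  -0.114  0.595] op 13.8 q6 -1.27
T6 -0.386 t 29.23 pos [524.7  62.4 142.5] yaw 163.37 tilt [0.002 0.   ] F [0.14 2.13 2.41] M [ 0.213 -0.001  0.611] op 14.0 q6 -1.21
```

```bash
python3 -m crank '[{"xyz":[0,0,-0.1],"rot":[0,0,-0.06],"gripper":0}]' >/dev/null;python3 o.py;python3 -m crank '[{"xyz":[0,0,-0.1],"rot":[0,0,-0.06],"gripper":0}]' >/dev/null;python3 o.py
```

```text
T6 -0.364 t 29.35 pos [524.7  62.5 142.4] yaw 159.95 tilt [0.002 0.   ] F [-0.7   2.48  2.77] M [0.34  0.181 0.684] op 13.8 q6 -1.15
T6 -0.339 t 29.48 pos [524.7  62.5 142.3] yaw 156.51 tilt [0.002 0.   ] F [1.51 1.25 4.35] M [0.238 0.019 0.676] op 13.9 q6 -1.09
```

```bash
python3 -m crank '[{"xyz":[0,0,0.1],"rot":[0,0,-0.05],"gripper":0}]' >/dev/null;python3 o.py;python3 -m crank '[{"xyz":[0,0,0],"rot":[0,0,0],"gripper":0.4},{"xyz":[0,0,25],"rot":[0,0,0],"gripper":0.4},{"xyz":[0,0,60],"rot":[0,0,0],"gripper":0.4},{"xyz":[40,0,30],"rot":[0,0,0],"gripper":0.4},{"xyz":[50,35,0],"rot":[0,0,0],"gripper":0.4},{"xyz":[20,40,0],"rot":[0,0,0],"gripper":0.4},{"xyz":[0,0,0],"rot":[0,0,0],"gripper":0.4},{"xyz":[0,0,0],"rot":[0,0,0],"gripper":0.4}]' >/dev/null ; python3 o.py
python3 - <<'E'
from h import *
s=imaging.snapshot("wrist"); cv2.imwrite("pics/l_wrist.png",s["img"])
s=imaging.snapshot("scene"); cv2.imwrite("pics/l_scene.png",s["img"])
E
```

```text
T6 -0.056 t 29.6 pos [524.7  62.5 142.3] yaw 153.65 tilt [0.002 0.   ] F [ 1.12  0.68 -1.15] M [ 0.265 -0.202  0.695] op 13.9 q6 -1.04
T6 0.025 t 30.6 pos [633.5 137.  256.2] yaw 153.76 tilt [-0.001 -0.   ] F [0.22 0.06 0.59] M [-0.005  0.006  0.056] op 36.7 q6 -0.94
```

View pics/l_wrist.png

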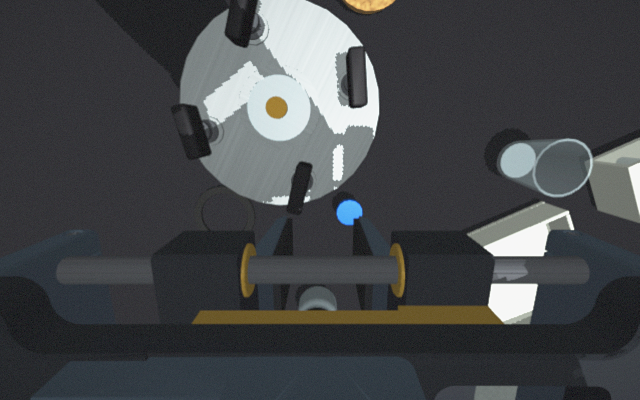

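View pics/l_scene.png

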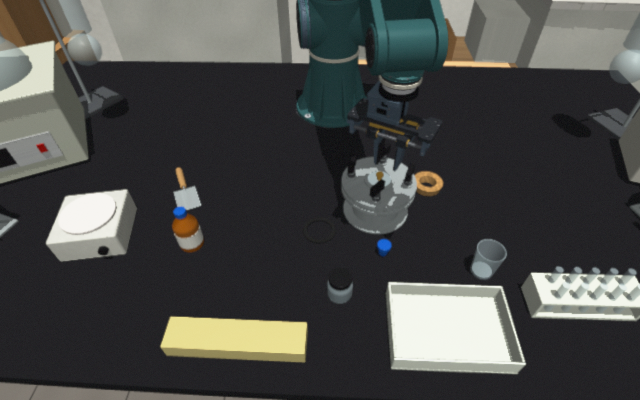

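The gripper is clear of everything at TCP z = 0.256 m. The bystanders sit at their original pixels: stopper (384,247), cork ring (428,183), beaker (488,258), jar (340,287) and bottle (188,230). The lid looks centred and level. Handing in.

```bash
python3 -c "
from bench import sign_off
print(sign_off())"
```

```text
the job is handed in; nothing more can be done
None
```

I tightened all four knobs in two crisscross passes and handed the job in; the clock read 30.6 s on my last state reading, out of 72 s. Naming the knobs by where they sit: A is the far one (+x), C is opposite it, B is the left one (+y) and D is opposite B. Both passes went A, C, B, D.

Estimated load on each screw as it was let go:

| Knob | First pass | Second pass |
|---|---|---|
| A | about 0.52 N m, roughly 24 N | about 67 N |
| C | about 0.51 N m, roughly 23 N | about 68 N |
| B | about 27 N | about 64 N |
| D | about 26 N | about 64 N |

**How the loads were measured:** They are worked out from torque and were not measured directly. The wrist moment reading scattered by about ±0.04 N m (roughly 10 N). From B's first pass on I used the change in the last joint's torque instead, which was much steadier. The two agreed within that scatter.

**Final checks:**
- **Grip:** the gripper was open and clear of everything.
- **Bystanders:** none had visibly moved in the scene picture.
- **Lid:** it looked centred and level by eye, but I did not measure its tilt.

**Not checked:** I did not re-grip the earlier knobs after the last one to confirm what load they kept. When I went back to them in the second pass, they had lost only about 0 to 3 N since being snugged.

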